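# Store two loaded tapping bars heavy end down

### The arm

A 7-joint arm with a two-finger parallel gripper is mounted at the origin on a cart in front of the work surface, level with it; the furniture and walls round the work are solid. World frame = base frame: x ahead of the robot, y to its left, z up, the work surface at z = 0. Lengths are in m, angles in degrees, forces in N, time in s.
With the tool pointing down it reaches from about 0.425 to 0.825 m from the base axis. Payload 3.6 kg.
Tool frame: the origin (TCP) lies at the very end of the fingers, on their centre line; the grasp point (between the pads) lies 19 mm behind it (grip_point_offset is the distance from the TCP to the grasp point, in m); z points along the fingers, y is the direction in which the jaws open and shut (so a half turn about z gives the same grasp; the last joint's range is limited). The gripper opens to 93 mm and grips with 3 to 60 N. Pads are 15 mm wide; open, the fingers measure 128 mm over their backs; the gripper's body (75 mm by 188 mm) begins 65 mm behind the grasp point.
Start: joints at [-1.518, 35.231, -0.722, 81.555, 0.464, 63.22, -2.315], TCP at [0.65, 0, 0.219] pointing down, gripper open.
Joint ranges: [-178.69, 178.69], [-17.37, 117.87], [-77.05, 75.6], [15.02, 138.74], [-78.02, 258.01], [0.78, 113.62], [-162.83, 162.83]. Speed limits (degrees/s): [159.86, 159.86, 180, 180, 180, 180, 180].

### API

Orientations are given as [roll, pitch, yaw] about the fixed x, y, z axes, in that order (R = Rz(yaw) Ry(pitch) Rx(roll)).
In Python, from rig import * gives the robot as it stands.
- The arm moves only by the tool send_rows, never from a script. Its argument "commands" is a list of rows, each an object of numbers: "x", "y", "z": the shift along the tool's x, y, z scaled (see below); "wx", "wy", "wz": the turn, a rotation vector about the tool's x, y, z scaled (see below); "fingers": the opening in per cent of the stroke, from 0 (shut) to 100 (fully open). A call has 1 to 12 rows; each row shifts and turns the commanded pose from where the row before left it, along the tool's axes as they then stand; what a row does not reach is not made up. The controller multiplies each number of a shift by 500 mm and each number of a turn by 30 degrees. A row lasts 1/8 s, in which the tool goes at most 62.5 mm and 10.7 degrees, less where a joint would pass 70% of its speed; a pose out of reach is approached as far as the arm can. A call with a number of a shift or a turn outside -1 to 1 is refused whole. A call with a gripper value outside its range is refused whole. The fingers move at their own pace and stop on an object; the grip force is fixed at half the most. Time passes only in rows, so rows that do not move let the fingers close. It gives the time, the measured TCP pose, the force and the opening at its end, in the units of the state.
- observe(): the state, without advancing time (a new reading comes with each control period).
- read_camera(name): name is "scene" or "side" or "wrist"; returns a dict with "img" (480x640x3 uint8, blue, green, red), "camera_matrix" (3x3 intrinsics, pixels), "dist_coeffs" ([k1, k2, p1, p2, k3] as OpenCV has them; the pictures are not rectified), "cam_to_world" (4x4, takes a point from camera to world coordinates). Camera axes: x right, y down, z forward; pixel columns grow to the right and rows downward; lengths in m; the calibration is good to about 2 mm. A picture is of the moment at which its call begins. There is no depth.
- sign_off(): hands the job in, once; it reports no verdict.
Trained networks look in the newest picture that a camera, given by its name, has taken for a name from the list of things; names that differ only in an ending like _2 or _b are one class to them, and where a whole thing is asked for, a point or a joint stands for the part that bears it (a point fixed in the world has none). Each returns a list of dicts, best first, with "p" (0 to 1); they miss things now and then, are a little off and sometimes report something else, mostly with a low value. They report only what shows in the picture. A call takes as long as a camera call. They do not tell look-alikes from the thing itself.
- look_for(name, camera): "at" ([x, y, z] in m, in world coordinates, good to about 4 mm: the middle of the surface that is visible of it).
- landmark_of(name, camera): "at" ([x, y, z] in m, in world coordinates, good to about 4 mm: a listed point, or the origin of a listed thing).
The state is a dict: "clock": time; "joint_positions": joint angles; "qd": joint speeds; "tau": joint torques, N m; "eef_pos": TCP position; "orientation": TCP orientation; "wrist_force": force on the tool from outside, world axes, zero at the start; "torque": the same for the moment, N m; "width": finger opening in m.
Only numpy, scipy, OpenCV 4.12 (cv2) and the standard library are available. Lean on these libraries where they do the work, as an engineer would, in place of code of your own. Each camera call takes 0.05 s, during which the arm holds its last target.

### The job

The two wooden tapping bars each have a steel slug hidden in one end: lift each by the middle to feel which end is the heavy one. Then lay one bar in each lane of the tilting rack with its heavy end against the tall toe board, not the low lip, so that the loaded cradle swings down by itself and both bars are left stored heavy end down. Leave the loose things lying around where they are.

Things in the scene. Friction and masses are not known exactly. Their poses are not given: they have to be found in the camera images.
- bar_1_mid (a point): middle (mid-length, half-way up) of a wooden tapping bar, 180 x 42 x 42 mm, about 0.55 kg, a thin rubber face on each end, dark lines 22 mm either side of mid-length. x along its length. Both ends look alike, but a 0.35 kg slug in one puts the centre of mass 30 mm off the middle; which end varies, axes do not tell. Lies flat, pointing within 35 deg of world x
- bar_2_mid (a point): second middle (mid-length, half-way up) of a wooden tapping bar, 180 x 42 x 42 mm, about 0.55 kg, a thin rubber face on each end, dark lines 22 mm either side of mid-length. x along its length. Both ends look alike, but a 0.35 kg slug in one puts the centre of mass 30 mm off the middle; which end varies, axes do not tell. Lies flat, pointing within 35 deg of world x
- rack_lane_1 (a point): middle of the first lane of the rack's cradle, at the underside of a stored bar (74 mm over the table when level; a stored bar's middle is 21 mm higher). x along the lane away from the toe board (toe board at -x, low lip at +x), y across, z up from the bed; tilts with the cradle
- rack_lane_2 (a point): middle of the second lane of the rack's cradle, at the underside of a stored bar (74 mm over the table when level; a stored bar's middle is 21 mm higher). x along the lane away from the toe board (toe board at -x, low lip at +x), y across, z up from the bed; tilts with the cradle. The lanes' centre lines are 104 apart
- rack_cradle (a joint): tilt of the light plywood cradle: 0 level (start), 0.42 rad toe board fully down. Turns on a shaft across its middle, 12 mm below the bars. A damped spring (about 0.22 N m net) holds it level when empty or with one bar; it swings down in about 1 s, and stays down, only with both heavy ends at the toe board, and returns if either is the wrong way round
- rack: fixed stand of the rack, origin under its centre, 160 x 236 mm, black side brackets to 75 high. Its cradle is 214 x 196. Each lane: 194 long inside, between a 34 high toe board and a 10 high lip (over the bar's underside), 52 wide between guides 14 high that lie 45 to 85 from mid-length; fingers are free beside the bar's middle (bed 8 below the bar)
- tape_measure: bystander: tape measure, 37 x 84 x 64 mm, origin under its centre
- offcut_3: bystander: timber offcut, 50 x 75 x 50 mm, origin under its centre
- screw_box_2: bystander: small carton, 62 x 102 x 50 mm, origin under its centre
There are look-alikes about, which are no part of the job. Leave any white look-alike of the part that bears bar_2_mid alone.

How it is judged:
By the outcome, as a careful person would: the job done as asked, in the order asked, and still so for the second after the job is handed in, with the robot touching nothing.
It also fails if it takes over 64 s, if anything falls off the work surface, if the arm or the gripper's body presses on something with over 40 N, if the wrist force passes 120 N, or if a joint passes its speed limit or range.

## Working session

There is one attempt and no reset: what is moved stays moved. The work goes in short steps, Python scripts to look and compute and a tool call to move; the robot and the scene stay as the last step left them, time stands still between calls to the robot, and variables do not carry over. Pictures are saved under pics/ and viewed, and the job is handed in when it is done.

Besides the shell and the picture viewer there is one more tool, called after "Emit:" in YAML: its name, and indented under it one key for each argument. send_rows: Moves the arm, as the interface text tells. Its arguments: {"type":"object","properties":{"commands":{"type":"array"}},"required":["commands"]}

```bash
mkdir -p pics; ls
python3 - <<'E'
from rig import *
import cv2,numpy as np
print(observe())
for c in ["scene","side","wrist"]:
    r=read_camera(c); cv2.imwrite(f"pics/{c}0.png",r["img"])
    print(c,np.round(r["cam_to_world"],3).tolist(),np.round(r["camera_matrix"],1).tolist(),r["dist_coeffs"])
    for n in ["bar_1_mid","rack_lane_1","rack","tape_measure","offcut_3","screw_box_2"]:
        print(c,n,[(np.round(d["at"],3).tolist(),round(d["p"],2)) for d in landmark_of(n,c)])
E
```

```text
pics
{'clock': 0.0, 'joint_positions': array([-1.51722663, 35.28949466, -0.7228685 , 81.64101465,  0.46382367,
       63.21952895, -2.31498812]), 'qd': array([-0.04558341,  0.06833881,  0.0075266 , -0.07583687, -0.00718   ,
       -0.05998402,  0.0003795 ]), 'tau': array([ 5.37042069e-04, -4.58937871e+01,  2.08912762e-01, -1.65743172e+01,
       -6.11085235e-02,  2.03703978e-02,  2.53581929e-04]), 'eef_pos': array([ 6.49203812e-01, -2.42313012e-06,  2.17480191e-01]), 'orientation': array([-1.79852841e+02,  1.88100271e-03,  9.00023461e+01]), 'wrist_force': array([-0.74358624,  0.94708162, -0.57785903]), 'torque': array([0.06778345, 0.04055648, 0.00384208]), 'width': 0.09340848739963208}
scene [[0.777, -0.35, 0.523, 0.073], [-0.629, -0.461, 0.626, -0.664], [0.022, -0.816, -0.578, 0.618], [0.0, 0.0, 0.0, 1.0]] [[442.3, 0.0, 322.5], [0.0, 442.3, 234.8], [0.0, 0.0, 1.0]] [0.01552829 0.         0.         0.         0.        ]
scene bar_1_mid [([0.553, 0.168, 0.018], 0.8)]
scene rack_lane_1 [([0.504, -0.258, 0.072], 0.74), ([0.609, -0.266, 0.073], 0.59)]
scene rack [([0.553, -0.27, -0.0],
[... 587 characters left out ...]
001], 0.72)]
side tape_measure [([0.732, 0.149, 0.002], 0.64)]
side offcut_3 [([0.756, -0.009, -0.002], 0.84), ([0.463, 0.008, 0.024], 0.38)]
side screw_box_2 [([0.764, -0.148, 0.001], 0.84), ([0.763, -0.011, 0.001], 0.55)]
wrist [[1.0, 0.001, 0.002, 0.651], [0.002, -0.958, -0.287, 0.08], [0.001, 0.287, -0.958, 0.385], [0.0, 0.0, 0.0, 1.0]] [[419.2, 0.0, 331.9], [0.0, 419.2, 244.5], [0.0, 0.0, 1.0]] [-0.02646699  0.          0.          0.          0.        ]
wrist bar_1_mid []
wrist rack_lane_1 []
wrist rack [([0.554, -0.261, -0.001], 0.71)]
wrist tape_measure [([0.736, 0.145, 0.003], 0.77)]
wrist offcut_3 [([0.758, -0.006, -0.001], 0.84)]
wrist screw_box_2 [([0.767, -0.149, 0.001], 0.62)]
```

View pics/scene0.png

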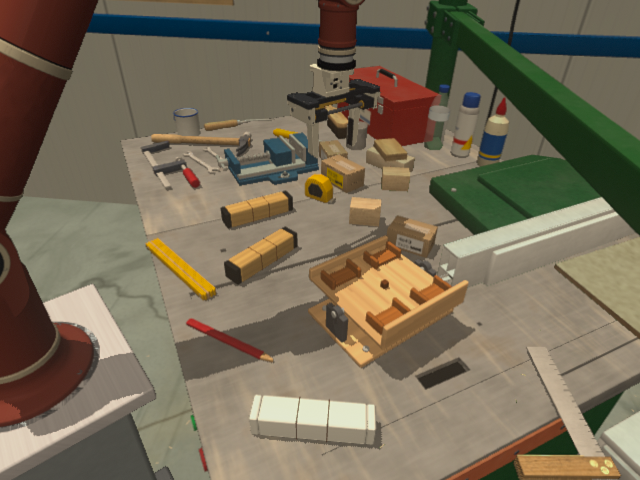

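View pics/side0.png

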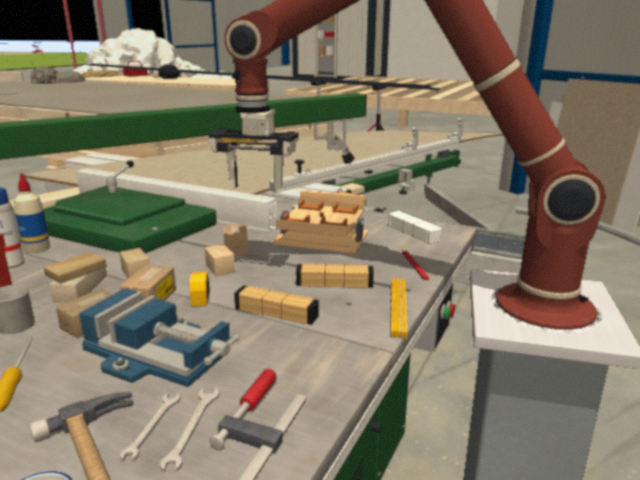

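View pics/wrist0.png

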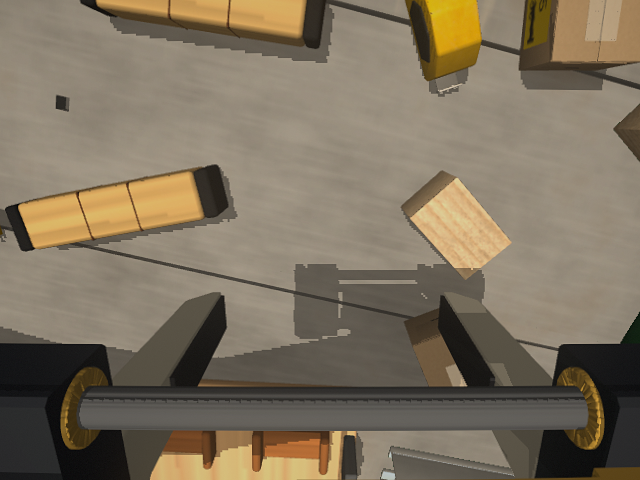

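Run:
```python
import cv2
s=cv2.imread("pics/scene0.png");d=cv2.imread("pics/side0.png");w=cv2.imread("pics/wrist0.png")
cv2.imwrite("pics/z1.png",cv2.resize(s[225:375,290:490],None,fx=4,fy=4,interpolation=2))
cv2.imwrite("pics/z2.png",cv2.resize(d[180:330,220:420],None,fx=4,fy=4,interpolation=2))
cv2.imwrite("pics/z3.png",cv2.resize(s[180:290,190:340],None,fx=5,fy=5,interpolation=2))
```

```text
(no output)
```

View pics/z1.png

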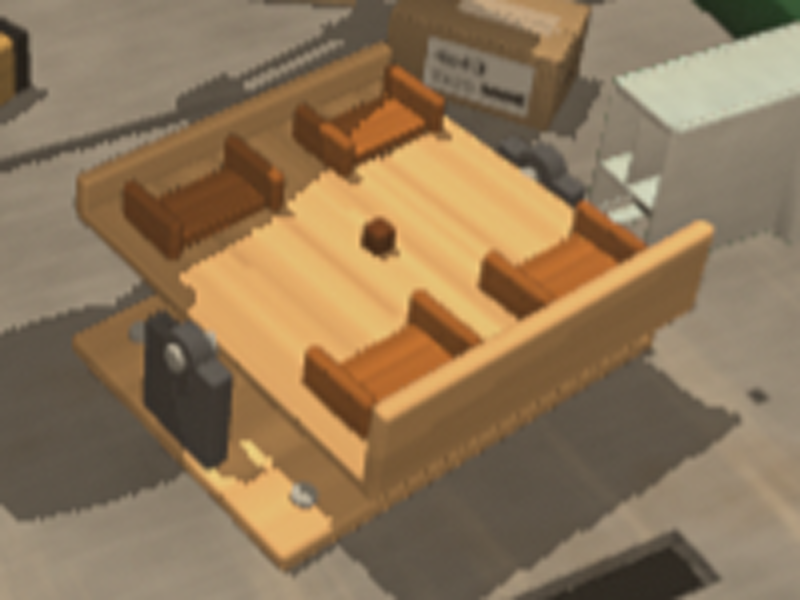

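View pics/z2.png

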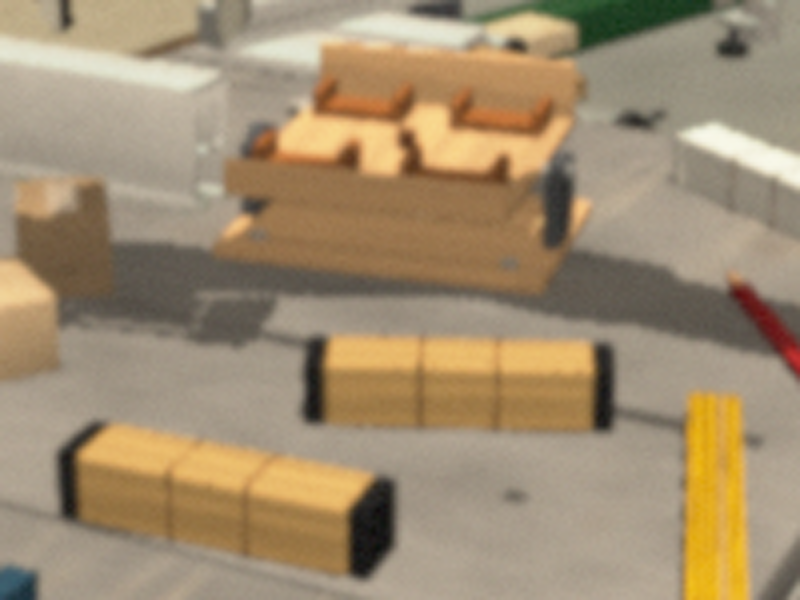

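View pics/z3.png

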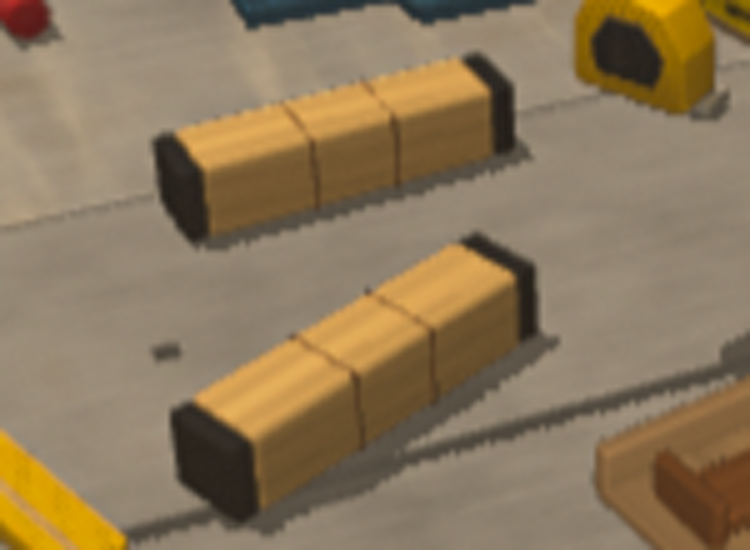

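```bash
cat > h.py <<'E'
from rig import *
import cv2,numpy as np
def ray(cam,uv,z,r=None):
    r=r or read_camera(cam)
    p=cv2.undistortPoints(np.array(uv,float).reshape(-1,1,2),np.array(r["camera_matrix"]),np.array(r["dist_coeffs"])).reshape(-1,2)
    T=np.array(r["cam_to_world"]);d=np.c_[p,np.ones(len(p))]@T[:3,:3].T
    o=T[:3,3];return o+d*((z-o[2])/d[:,2])[:,None]
def st():
    s=observe();print("t",round(s["clock"],3),"pos",np.round(s["eef_pos"],4),"rpy",np.round(s["orientation"],2),"F",np.round(s["wrist_force"],2),"M",np.round(s["torque"],3),"w",round(s["width"],4),"q",np.round(s["joint_positions"],0))
    return s
E
python3 - <<'E'
from h import *
def rep(n,P):
    c=P.mean(0);a=(P[2]+P[3]-P[0]-P[1])/2;print(n,np.round(c,4),"len",np.linalg.norm(a).round(4),"yaw",np.degrees(np.arctan2(a[1],a[0])).round(1),"wid",np.linalg.norm(P[1]-P[0]).round(4),np.linalg.norm(P[3]-P[2]).round(4))
z=np.array
o=z([190,180])
rs=read_camera("scene");rw=read_camera("wrist");rd=read_camera("side")
rep("near s",ray("scene",z([[293,337],[357,376],[368,291],[433,328]])/5+o,.042,rs))
rep("far s",ray("scene",z([[289,103],[315,141],[367,83],[396,118]])/5+o,.042,rs))
rep("near w",ray("wrist",z([[78,191],[92,238],[128,181],[142,230]]),.042,rw))
o=z([220,180])
rep("near d",ray("side",z([[500,340],[500,374],[420,337],[420,373]])/4+o,.042,rd))
rep("far d",ray("side",z([[270,456],[247,476],[193,440],[170,462]])/4+o,.042,rd))
# rack toe board top corners in scene (top z = .074+.034), lip top z=.084
o=z([290,225])
print(ray("scene",z([[375,412],[712,228]])/4+o,.108,rs).round(3))
print(ray("scene",z([[82,185],[388,48]])/4+o,.084,rs).round(3))
print("peg base",ray("scene",z([[380,252]])/4+o,.066,rs).round(3))
print("beam end base", ray("scene",z([[600,205],[648,235]])/4+o,.0,rs).round(3))
for n in ["bar_1_mid"]:
  for f in (look_for,):
    for c in ("scene","side","wrist"): print(c,[(np.round(d["at"],3).tolist(),round(d["p"],2)) for d in f(n,c)])
for c in ("scene","side"): print([(np.round(d["at"],3).tolist(),round(d["p"],2)) for d in landmark_of("rack_lane_2",c)])
E
```

```text
near s [0.4634 0.0037 0.042 ] len 0.045 yaw 11.3 wid 0.0403 0.0408
far s [0.555  0.1655 0.042 ] len 0.0431 yaw -8.2 wid 0.0395 0.0381
near w [0.4652 0.0069 0.042 ] len 0.0444 yaw 9.9 wid 0.0408 0.0421
near d [0.4614 0.0145 0.042 ] len 0.0461 yaw 10.2 wid 0.0465 0.0494
far d [0.5571 0.1684 0.042 ] len 0.0447 yaw -8.5 wid 0.0245 0.0268
[[ 0.453 -0.362  0.108]
 [ 0.647 -0.377  0.108]]
[[ 0.464 -0.164  0.084]
 [ 0.658 -0.174  0.084]]
peg base [[ 0.557 -0.269  0.066]]
beam end base [[ 0.736 -0.268  0.   ]
 [ 0.737 -0.299  0.   ]]
scene [([0.544, 0.154, 0.029], 0.71)]
side [([0.546, 0.185, 0.032], 0.83)]
wrist [([0.577, 0.153, 0.039], 0.72)]
[([0.506, -0.258, 0.074], 0.86), ([0.605, -0.269, 0.072], 0.64)]
[([0.501, -0.265, 0.071], 0.84)]
```

Emit:
send_rows:
  commands:
    - {"x":0.01,"y":-0.093}
    - {"y":-0.093}
    - {"y":-0.093}
    - {"y":-0.093}
    - {"z":0.032,"wz":0.331}
    - {"z":0.032,"wz":0.331}
    - {"z":0.032,"wz":0.331}
    - {"z":0.032,"wz":0.331}
    - {"z":0.032,"wz":0.331}
    - {"z":0.032,"wz":0.331}
    - {"z":0.032,"wz":0.331}
    - {"z":0.032,"wz":0.331}

```text
validation failed for argument at $.co...
```

Emit:
send_rows:
  commands:
    - {"fingers":100}
    - {"fingers":100}

```text
validation failed for argument at $.co...
```

Run:
```python
from h import *
st()
cv2.imwrite("pics/w1.png",read_camera("wrist")["img"]);st()
for n in("bar_1_mid",):
  for c in ("scene","side","wrist"): print(c,[(np.round(d["at"],3).tolist(),round(d["p"],2)) for d in landmark_of(n,c)])
```

```text
t 1.45 pos [0.65   0.     0.2187] rpy [-180.   -0.   90.] F [ 0.02  0.74 -0.12] M [-0.065 -0.     0.025] w 0.093 q [-2. 35. -1. 82.  0. 63. -2.]
t 1.5 pos [0.65   0.     0.2186] rpy [-180.   -0.   90.] F [-0.17  0.51 -0.43] M [ 0.011  0.019 -0.023] w 0.0934 q [-2. 35. -1. 82.  0. 63. -2.]
scene [([0.552, 0.168, 0.016], 0.77)]
side []
wrist []
```

View pics/w1.png

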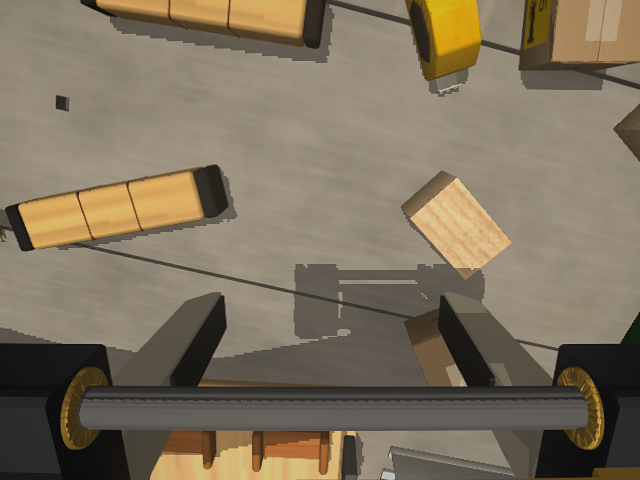

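Emit:
send_rows:
  commands:
    - {"x":0.01,"y":-0.093,"z":0,"wx":0,"wy":0,"wz":0,"fingers":100}
    - {"x":0,"y":-0.093,"z":0,"wx":0,"wy":0,"wz":0,"fingers":100}
    - {"x":0,"y":-0.093,"z":0,"wx":0,"wy":0,"wz":0,"fingers":100}
    - {"x":0,"y":-0.093,"z":0,"wx":0,"wy":0,"wz":0,"fingers":100}
    - {"x":0,"y":0,"z":0.032,"wx":0,"wy":0,"wz":0.331,"fingers":100}
    - {"x":0,"y":0,"z":0.032,"wx":0,"wy":0,"wz":0.331,"fingers":100}
    - {"x":0,"y":0,"z":0.032,"wx":0,"wy":0,"wz":0.331,"fingers":100}
    - {"x":0,"y":0,"z":0.032,"wx":0,"wy":0,"wz":0.331,"fingers":100}
    - {"x":0,"y":0,"z":0.032,"wx":0,"wy":0,"wz":0.331,"fingers":100}
    - {"x":0,"y":0,"z":0.032,"wx":0,"wy":0,"wz":0.331,"fingers":100}
    - {"x":0,"y":0,"z":0.032,"wx":0,"wy":0,"wz":0.331,"fingers":100}
    - {"x":0,"y":0,"z":0.032,"wx":0,"wy":0,"wz":0.331,"fingers":100}

```text
clock: 3.15
eef_pos: [0.4644, 0.0052, 0.0904]
orientation: [180.0, -0.1, 10.3]
wrist_force: [0.3, 0.2, -0.8]
width: 0.093
```

Run:
```python
from h import *
cv2.imwrite("pics/w2.png",read_camera("wrist")["img"]);
read_camera("wrist");st();st()
```

```text
t 3.25 pos [0.4632 0.0053 0.0896] rpy [-1.800e+02  1.600e-01  1.059e+01] F [-0.67  0.04 -0.19] M [0.025 0.089 0.023] w 0.0931 q [-15.  31.  17. 120. -17.  31. -65.]
t 3.25 pos [0.4632 0.0053 0.0896] rpy [-1.800e+02  1.600e-01  1.059e+01] F [-0.67  0.04 -0.19] M [0.025 0.089 0.023] w 0.0931 q [-15.  31.  17. 120. -17.  31. -65.]
```

View pics/w2.png

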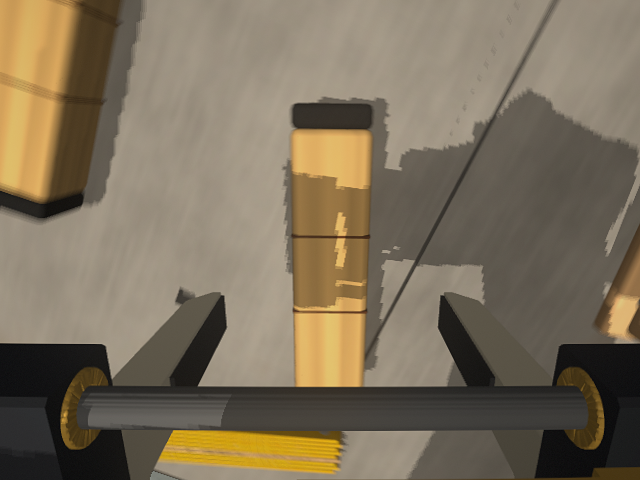

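Run:
```python
from h import *
P=ray("wrist",[[331.5,237],[330,311.5]],.042);print(P.round(4),P.mean(0).round(4))
```

```text
[[0.4841 0.0089 0.042 ]
 [0.4415 0.0017 0.042 ]] [0.4628 0.0053 0.042 ]
```

Emit:
send_rows:
  commands:
    - {"x":0,"y":0,"z":0.078,"wx":0,"wy":0,"wz":0,"fingers":100}
    - {"x":0,"y":0,"z":0.078,"wx":0,"wy":0,"wz":0,"fingers":100}
    - {"x":0,"y":0,"z":0,"wx":0,"wy":0,"wz":0,"fingers":0}
    - {"x":0,"y":0,"z":0,"wx":0,"wy":0,"wz":0,"fingers":0}
    - {"x":0,"y":0,"z":0,"wx":0,"wy":0,"wz":0,"fingers":0}
    - {"x":0,"y":0,"z":0,"wx":0,"wy":0,"wz":0,"fingers":0}

```text
clock: 4.05
eef_pos: [0.4648, 0.0051, 0.0138]
orientation: [180.0, -0.1, 10.6]
wrist_force: [0.2, -0.0, 0.2]
width: 0.0575
```

Emit:
send_rows:
  commands:
    - {"x":0,"y":0,"z":0,"wx":0,"wy":0,"wz":0,"fingers":0}
    - {"x":0,"y":0,"z":0,"wx":0,"wy":0,"wz":0,"fingers":0}

```text
clock: 4.3
eef_pos: [0.464, 0.0057, 0.0131]
orientation: [-179.9, -0.0, 10.6]
wrist_force: [-0.2, 0.7, 5.0]
width: 0.042
```

Emit:
send_rows:
  commands:
    - {"x":0,"y":0,"z":0,"wx":0,"wy":0,"wz":0,"fingers":0}
    - {"x":0,"y":0,"z":-0.04,"wx":0,"wy":0,"wz":0,"fingers":0}
    - {"x":0,"y":0,"z":-0.04,"wx":0,"wy":0,"wz":0,"fingers":0}
    - {"x":0,"y":0,"z":-0.04,"wx":0,"wy":0,"wz":0,"fingers":0}
    - {"x":0,"y":0,"z":0,"wx":0,"wy":0,"wz":0,"fingers":0}
    - {"x":0,"y":0,"z":0,"wx":0,"wy":0,"wz":0,"fingers":0}
    - {"x":0,"y":0,"z":0,"wx":0,"wy":0,"wz":0,"fingers":0}

```text
clock: 5.18
eef_pos: [0.463, 0.005, 0.0716]
orientation: [-180.0, 0.2, 10.6]
wrist_force: [0.5, -0.0, -4.5]
width: 0.0425
```

Run:
```python
from h import *
M=[];F=[]
for i in range(8):
    r=read_camera("wrist" if i%2 else "side")
    if i<2: cv2.imwrite(f"pics/l{i}.png",r["img"])
    s=observe();M.append(s["torque"]);F.append(s["wrist_force"])
M=np.array(M);print(M.round(3));print(M.mean(0),np.mean(F,0));st()
```

```text
[[ 0.025  0.244  0.012]
 [ 0.004  0.261 -0.024]
 [ 0.029  0.235  0.015]
 [ 0.042  0.246  0.008]
 [ 0.023  0.278 -0.008]
 [ 0.091  0.234 -0.006]
 [ 0.025  0.255  0.022]
 [-0.033  0.27  -0.022]]
[ 0.02569051  0.25292094 -0.00027365] [-0.05369626  0.01731354 -5.19432721]
t 5.575 pos [0.4639 0.005  0.0726] rpy [-1.800e+02  1.000e-02  1.056e+01] F [ 1.08 -0.34 -4.84] M [-0.033  0.27  -0.022] w 0.0417 q [-14.  33.  16. 121. -19.  28. -64.]
```

View pics/l0.png

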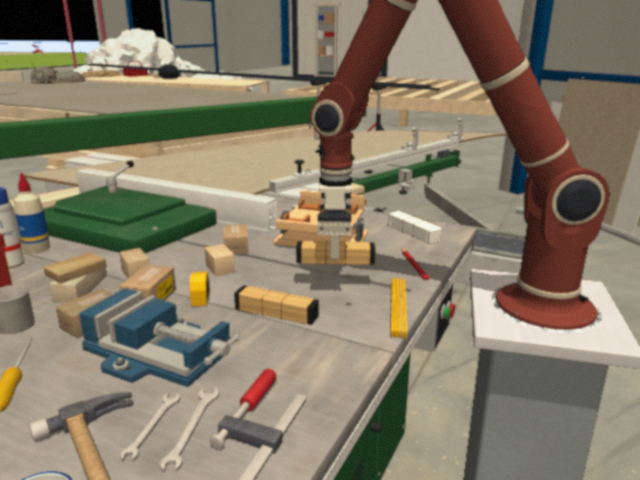

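View pics/l1.png

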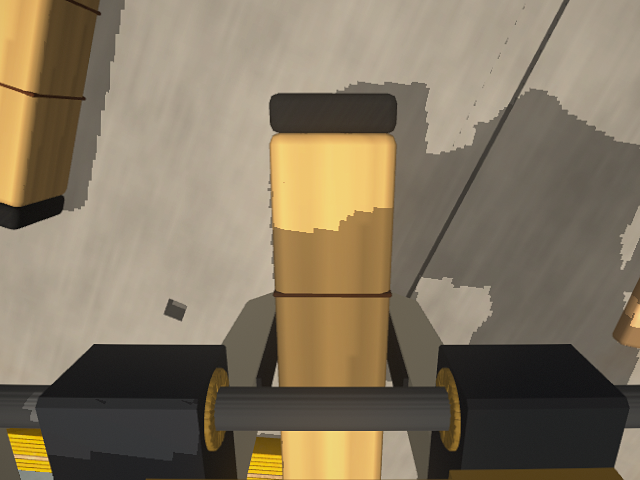

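Emit:
send_rows:
  commands:
    - {"x":0,"y":0,"z":0.04,"wx":0,"wy":0,"wz":0,"fingers":0}
    - {"x":0,"y":0,"z":0.04,"wx":0,"wy":0,"wz":0,"fingers":0}
    - {"x":0,"y":0,"z":0.04,"wx":0,"wy":0,"wz":0,"fingers":0}
    - {"x":0,"y":0,"z":0,"wx":0,"wy":0,"wz":0,"fingers":0}
    - {"x":0,"y":0,"z":0,"wx":0,"wy":0,"wz":0,"fingers":100}
    - {"x":0,"y":0,"z":0,"wx":0,"wy":0,"wz":0,"fingers":100}
    - {"x":0,"y":0,"z":0,"wx":0,"wy":0,"wz":0,"fingers":100}
    - {"x":0,"y":0,"z":-0.08,"wx":0,"wy":0,"wz":0,"fingers":100}
    - {"x":0,"y":0,"z":-0.08,"wx":0,"wy":0,"wz":0,"fingers":100}

```text
clock: 6.7
eef_pos: [0.4638, 0.005, 0.0936]
orientation: [-180.0, 0.0, 10.6]
wrist_force: [-0.5, 1.1, -0.0]
width: 0.0871
```

Emit:
send_rows:
  commands:
    - {"x":0.06,"y":-0.071,"z":0,"wx":0,"wy":0,"wz":0,"fingers":100}
    - {"x":0.06,"y":-0.071,"z":0,"wx":0,"wy":0,"wz":0,"fingers":100}
    - {"x":0.06,"y":-0.071,"z":0,"wx":0,"wy":0,"wz":0,"fingers":100}
    - {"x":0.06,"y":-0.071,"z":0,"wx":0,"wy":0,"wz":0,"fingers":100}
    - {"x":0,"y":0,"z":0,"wx":0,"wy":0,"wz":0.315,"fingers":100}
    - {"x":0,"y":0,"z":0,"wx":0,"wy":0,"wz":0.315,"fingers":100}
    - {"x":0,"y":0,"z":0,"wx":0,"wy":0,"wz":0,"fingers":100}

```text
clock: 7.58
eef_pos: [0.5557, 0.1669, 0.0927]
orientation: [180.0, -0.0, -8.2]
wrist_force: [0.3, 0.0, -0.2]
width: 0.0927
```

Run:
```python
from h import *
cv2.imwrite("pics/w3.png",read_camera("wrist")["img"]);
st(); cv2.imwrite("pics/s3.png",read_camera("scene")["img"]);st()
```

```text
t 7.625 pos [0.5557 0.1667 0.0927] rpy [179.99  -0.    -8.16] F [-0.42 -0.19 -0.35] M [ 0.062  0.089 -0.013] w 0.093 q [-35.  40.  26. 102. -24.  44. -95.]
t 7.675 pos [0.5558 0.1666 0.0928] rpy [-179.99   -0.     -8.19] F [-0.15 -0.6  -0.66] M [ 0.095  0.093 -0.025] w 0.0931 q [-35.  40.  26. 102. -24.  44. -95.]
```

View pics/w3.png

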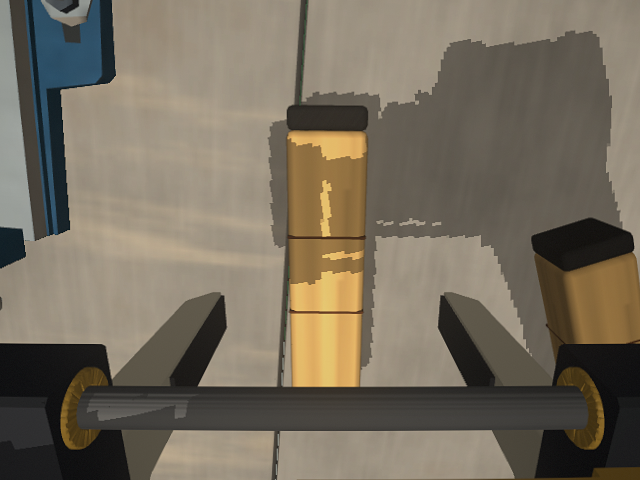

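View pics/s3.png

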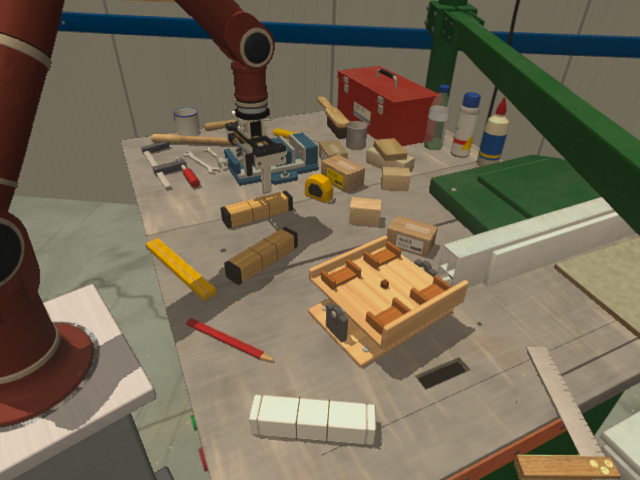

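Run:
```python
from h import *
r=read_camera("wrist")
P=ray("wrist",[[327.5,237.5],[327,312]],.042,r);print(P.round(4),P.mean(0).round(4))
for z in (0,.03,.06,.09):
  print(z,ray("wrist",[[70,235],[25,260],[48,90],[115,85],[18,5]],z,r)[:,:2].round(3).tolist())
i=cv2.imread("pics/s3.png")[90:240,200:350];cv2.imwrite("pics/z4.png",cv2.resize(i,None,fx=4,fy=4,interpolation=2))
i=cv2.imread("pics/side0.png")[250:400,60:260];cv2.imwrite("pics/z5.png",cv2.resize(i,None,fx=4,fy=4,interpolation=2))
```

```text
[[0.5762 0.166  0.042 ]
 [0.5328 0.1726 0.042 ]] [0.5545 0.1693 0.042 ]
0 [[0.59, 0.333], [0.577, 0.369], [0.677, 0.318], [0.674, 0.278], [0.724, 0.321]]
0.03 [[0.595, 0.312], [0.584, 0.344], [0.672, 0.299], [0.669, 0.264], [0.713, 0.302]]
0.06 [[0.6, 0.292], [0.591, 0.319], [0.668, 0.28], [0.665, 0.249], [0.703, 0.282]]
0.09 [[0.606, 0.271], [0.598, 0.294], [0.663, 0.261], [0.661, 0.235], [0.693, 0.263]]
```

View pics/z5.png

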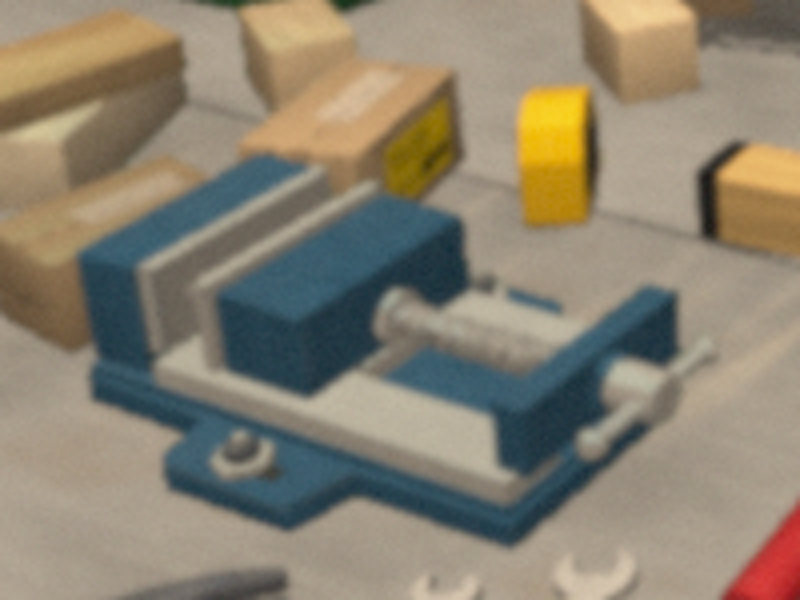

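View pics/z4.png

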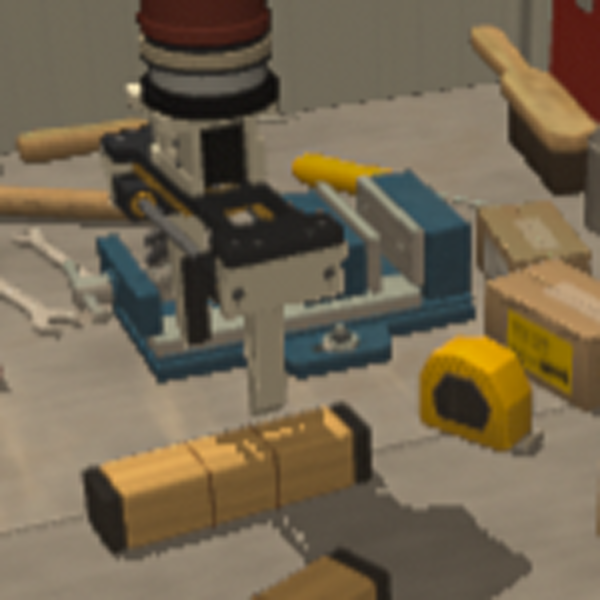

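Emit:
send_rows:
  commands:
    - {"x":-0.003,"y":-0.005,"z":0.08,"wx":0,"wy":0,"wz":0,"fingers":100}
    - {"x":0,"y":0,"z":0.08,"wx":0,"wy":0,"wz":0,"fingers":60}
    - {"x":0,"y":0,"z":0,"wx":0,"wy":0,"wz":0,"fingers":0}
    - {"x":0,"y":0,"z":0,"wx":0,"wy":0,"wz":0,"fingers":0}
    - {"x":0,"y":0,"z":0,"wx":0,"wy":0,"wz":0,"fingers":0}
    - {"x":0,"y":0,"z":0,"wx":0,"wy":0,"wz":0,"fingers":0}
    - {"x":0,"y":0,"z":0,"wx":0,"wy":0,"wz":0,"fingers":0}
    - {"x":0,"y":0,"z":0,"wx":0,"wy":0,"wz":0,"fingers":0}
    - {"x":0,"y":0,"z":0,"wx":0,"wy":0,"wz":0,"fingers":0}

```text
clock: 8.85
eef_pos: [0.5554, 0.1699, 0.0137]
orientation: [-179.9, -0.1, -8.3]
wrist_force: [-0.5, 1.1, 6.3]
width: 0.0419
```

Emit:
send_rows:
  commands:
    - {"x":0,"y":0,"z":-0.04,"wx":0,"wy":0,"wz":0,"fingers":0}
    - {"x":0,"y":0,"z":-0.04,"wx":0,"wy":0,"wz":0,"fingers":0}
    - {"x":0,"y":0,"z":-0.04,"wx":0,"wy":0,"wz":0,"fingers":0}
    - {"x":0,"y":0,"z":0,"wx":0,"wy":0,"wz":0,"fingers":0}
    - {"x":0,"y":0,"z":0,"wx":0,"wy":0,"wz":0,"fingers":0}
    - {"x":0,"y":0,"z":0,"wx":0,"wy":0,"wz":0,"fingers":0}

```text
clock: 9.6
eef_pos: [0.5535, 0.1692, 0.0712]
orientation: [179.9, 0.2, -8.3]
wrist_force: [-0.6, 0.2, -6.2]
width: 0.0417
```

Run:
```python
from h import *
M=[];F=[]
for i in range(6):
    r=read_camera(["wrist","scene"][i%2])
    if i<2: cv2.imwrite(f"pics/m{i}.png",r["img"])
    s=observe();M.append(s["torque"]);F.append(s["wrist_force"])
M=np.array(M);print(M.round(3));print(M.mean(0),np.mean(F,0));st()
```

```text
[[ 0.123  0.237  0.006]
 [ 0.073  0.208  0.033]
 [ 0.144  0.231 -0.003]
 [ 0.067  0.238  0.02 ]
 [ 0.106  0.224  0.028]
 [ 0.14   0.239  0.023]]
[0.10865871 0.22941695 0.01788987] [-0.18459057 -0.10121111 -5.43960434]
t 9.9 pos [0.5547 0.1693 0.0724] rpy [ 1.7999e+02  2.0000e-02 -8.3400e+00] F [-0.06 -0.03 -5.49] M [0.14  0.239 0.023] w 0.0418 q [-34.  41.  25. 103. -25.  41. -94.]
```

View pics/m0.png

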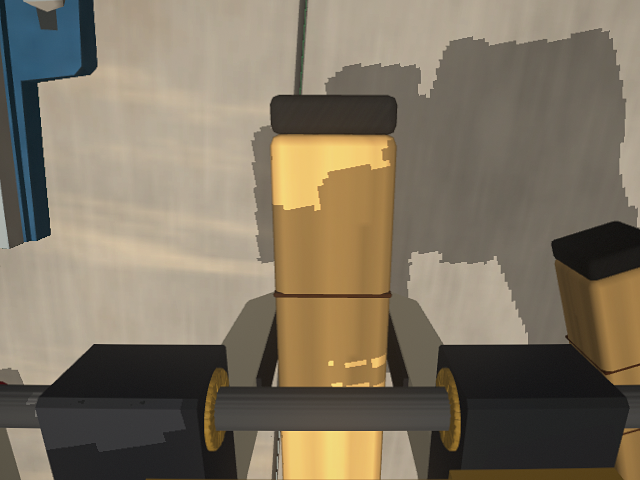

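View pics/m1.png

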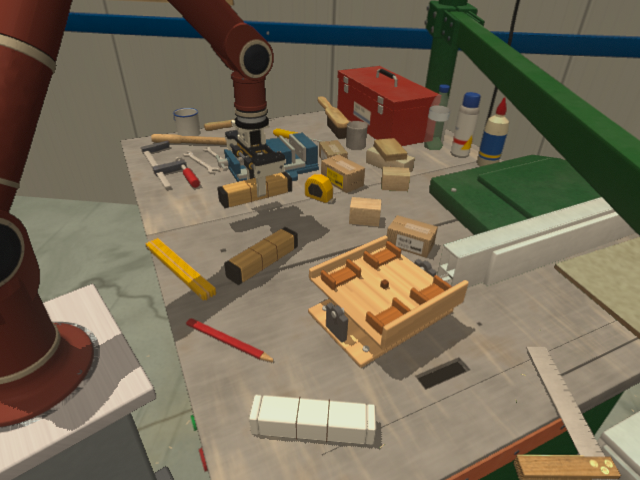

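Emit:
send_rows:
  commands:
    - {"x":0,"y":0,"z":0.04,"wx":0,"wy":0,"wz":0,"fingers":0}
    - {"x":0,"y":0,"z":0.04,"wx":0,"wy":0,"wz":0,"fingers":0}
    - {"x":0,"y":0,"z":0.04,"wx":0,"wy":0,"wz":0,"fingers":0}
    - {"x":0,"y":0,"z":0,"wx":0,"wy":0,"wz":0,"fingers":0}
    - {"x":0,"y":0,"z":0,"wx":0,"wy":0,"wz":0,"fingers":100}
    - {"x":0,"y":0,"z":0,"wx":0,"wy":0,"wz":0,"fingers":100}
    - {"x":0,"y":0,"z":0,"wx":0,"wy":0,"wz":0,"fingers":100}
    - {"x":0,"y":0,"z":-0.08,"wx":0,"wy":0,"wz":0,"fingers":100}
    - {"x":0,"y":0,"z":-0.08,"wx":0,"wy":0,"wz":0,"fingers":100}

```text
clock: 11.02
eef_pos: [0.5547, 0.1692, 0.0936]
orientation: [180.0, 0.0, -8.3]
wrist_force: [1.1, 0.7, -0.0]
width: 0.0875
```

Emit:
send_rows:
  commands:
    - {"x":0,"y":0,"z":0,"wx":0,"wy":0,"wz":-0.333,"fingers":100}
    - {"x":0,"y":0,"z":0,"wx":0,"wy":0,"wz":-0.333,"fingers":100}
    - {"x":0,"y":0,"z":0,"wx":0,"wy":0,"wz":-0.333,"fingers":100}
    - {"x":0,"y":0,"z":0,"wx":0,"wy":0,"wz":-0.333,"fingers":100}
    - {"x":0,"y":0,"z":0,"wx":0,"wy":0,"wz":-0.333,"fingers":100}
    - {"x":0,"y":0,"z":0,"wx":0,"wy":0,"wz":-0.333,"fingers":100}
    - {"x":0,"y":0,"z":0,"wx":0,"wy":0,"wz":-0.333,"fingers":100}
    - {"x":0,"y":0,"z":0,"wx":0,"wy":0,"wz":-0.333,"fingers":100}
    - {"x":0,"y":0,"z":0,"wx":0,"wy":0,"wz":-0.333,"fingers":100}

```text
clock: 12.15
eef_pos: [0.555, 0.169, 0.0931]
orientation: [179.9, -0.0, 81.9]
wrist_force: [0.6, 0.0, -0.1]
width: 0.0928
```

Emit:
send_rows:
  commands:
    - {"x":0,"y":0,"z":0,"wx":0,"wy":0,"wz":-0.333,"fingers":100}
    - {"x":0,"y":0,"z":0,"wx":0,"wy":0,"wz":-0.333,"fingers":100}
    - {"x":0,"y":0,"z":0,"wx":0,"wy":0,"wz":-0.333,"fingers":100}
    - {"x":0,"y":0,"z":0,"wx":0,"wy":0,"wz":-0.333,"fingers":100}
    - {"x":0,"y":0,"z":0,"wx":0,"wy":0,"wz":-0.333,"fingers":100}
    - {"x":0,"y":0,"z":0,"wx":0,"wy":0,"wz":-0.333,"fingers":100}
    - {"x":0,"y":0,"z":0,"wx":0,"wy":0,"wz":-0.333,"fingers":100}
    - {"x":0,"y":0,"z":0,"wx":0,"wy":0,"wz":-0.333,"fingers":100}
    - {"x":0,"y":0,"z":0,"wx":0,"wy":0,"wz":-0.333,"fingers":100}
    - {"x":0,"y":0,"z":0,"wx":0,"wy":0,"wz":0,"fingers":100}

```text
clock: 13.4
eef_pos: [0.5551, 0.1687, 0.0927]
orientation: [180.0, 0.0, 171.3]
wrist_force: [0.5, 0.8, -0.3]
width: 0.0929
```

Run:
```python
from h import *
cv2.imwrite("pics/w4.png",read_camera("wrist")["img"]);
st(); cv2.imwrite("pics/d4.png",read_camera("side")["img"]);st()
```

```text
t 13.45 pos [0.555  0.1688 0.0928] rpy [-1.8000e+02  2.0000e-02  1.7126e+02] F [-0.06 -0.57  0.11] M [ 0.074 -0.07  -0.04 ] w 0.093 q [ -3.  40. -25. 101.  23.  45.  41.]
t 13.5 pos [0.555  0.169  0.0928] rpy [-1.7999e+02  2.0000e-02  1.7129e+02] F [-0.81 -0.02 -0.32] M [ 0.067 -0.086  0.015] w 0.0932 q [ -3.  40. -25. 101.  23.  45.  41.]
```

View pics/w4.png

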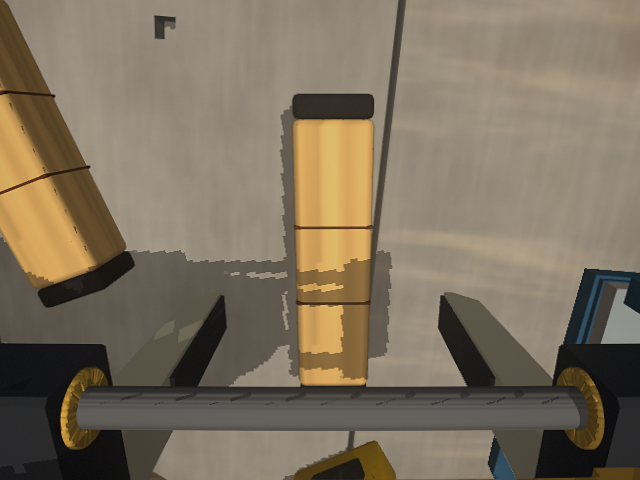

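Run:
```python
from h import *
P=ray("wrist",[[333,227.5],[334,303]],.042);print(P.round(4),P.mean(0).round(4))
d=P[0]-P[1];print(np.degrees(np.arctan2(d[1],d[0])))
c=P.mean(0)[:2]-observe()["eef_pos"][:2];a=np.radians(171.3);print(c@[np.cos(a),np.sin(a)],c@[np.sin(a),-np.cos(a)])
```

```text
[[0.5318 0.1732 0.042 ]
 [0.5753 0.1672 0.042 ]] [0.5536 0.1702 0.042 ]
172.1634124009217
0.0014865147209065209 0.0008860869970108199
```

Emit:
send_rows:
  commands:
    - {"x":0.003,"y":0.001,"z":0.08,"wx":0,"wy":0,"wz":-0.02,"fingers":100}
    - {"x":0,"y":0,"z":0.08,"wx":0,"wy":0,"wz":0,"fingers":60}
    - {"x":0,"y":0,"z":0,"wx":0,"wy":0,"wz":0,"fingers":0}
    - {"x":0,"y":0,"z":0,"wx":0,"wy":0,"wz":0,"fingers":0}
    - {"x":0,"y":0,"z":0,"wx":0,"wy":0,"wz":0,"fingers":0}
    - {"x":0,"y":0,"z":0,"wx":0,"wy":0,"wz":0,"fingers":0}
    - {"x":0,"y":0,"z":0,"wx":0,"wy":0,"wz":0,"fingers":0}
    - {"x":0,"y":0,"z":0,"wx":0,"wy":0,"wz":0,"fingers":0}
    - {"x":0,"y":0,"z":0,"wx":0,"wy":0,"wz":0,"fingers":0}
    - {"x":0,"y":0,"z":-0.08,"wx":0,"wy":0,"wz":0,"fingers":0}
    - {"x":0,"y":0,"z":-0.1,"wx":0,"wy":0,"wz":0,"fingers":0}
    - {"x":0,"y":0,"z":-0.1,"wx":0,"wy":0,"wz":0,"fingers":0}

```text
clock: 15.05
eef_pos: [0.5517, 0.1692, 0.1522]
orientation: [-179.9, -0.3, 172.1]
wrist_force: [2.2, 0.2, -5.9]
width: 0.0417
```

Run:
```python
from h import *
s=st()
a=np.radians(s["orientation"][2]);X=np.array([np.cos(a),np.sin(a)]);Y=np.array([np.sin(a),-np.cos(a)])
c=np.array([.607,-.272])-s["eef_pos"][:2];print(c@X/.5,c@Y/.5,"turn units",(s["orientation"][2]-86.5)/30)
```

```text
t 15.05 pos [0.5517 0.1692 0.1522] rpy [-179.9    -0.25  172.09] F [ 2.16  0.21 -5.86] M [ 0.076 -0.039  0.014] w 0.0417 q [ -2.  35. -28.  98.  20.  52.  44.]
-0.23109294160320437 -0.8588655049415673 turn units 2.852962557132751
```

Emit:
send_rows:
  commands:
    - {"x":-0.0252,"y":-0.0956,"z":-0.01,"wx":0,"wy":0,"wz":0,"fingers":0}
    - {"x":-0.0252,"y":-0.0956,"z":-0.01,"wx":0,"wy":0,"wz":0,"fingers":0}
    - {"x":-0.0252,"y":-0.0956,"z":0,"wx":0,"wy":0,"wz":0,"fingers":0}
    - {"x":-0.0252,"y":-0.0956,"z":0,"wx":0,"wy":0,"wz":0,"fingers":0}
    - {"x":-0.0252,"y":-0.0956,"z":0,"wx":0,"wy":0,"wz":0,"fingers":0}
    - {"x":-0.0252,"y":-0.0956,"z":0,"wx":0,"wy":0,"wz":0,"fingers":0}
    - {"x":-0.0252,"y":-0.0956,"z":0,"wx":0,"wy":0,"wz":0,"fingers":0}
    - {"x":-0.0252,"y":-0.0956,"z":0,"wx":0,"wy":0,"wz":0,"fingers":0}
    - {"x":-0.0252,"y":-0.0956,"z":0,"wx":0,"wy":0,"wz":0,"fingers":0}

```text
clock: 16.18
eef_pos: [0.6046, -0.2729, 0.1602]
orientation: [179.9, -0.3, 172.1]
wrist_force: [0.8, 0.2, -6.0]
width: 0.0418
```

Emit:
send_rows:
  commands:
    - {"x":0,"y":0,"z":0,"wx":0,"wy":0,"wz":0.317,"fingers":0}
    - {"x":0,"y":0,"z":0,"wx":0,"wy":0,"wz":0.317,"fingers":0}
    - {"x":0,"y":0,"z":0,"wx":0,"wy":0,"wz":0.317,"fingers":0}
    - {"x":0,"y":0,"z":0,"wx":0,"wy":0,"wz":0.317,"fingers":0}
    - {"x":0,"y":0,"z":0,"wx":0,"wy":0,"wz":0.317,"fingers":0}
    - {"x":0,"y":0,"z":0,"wx":0,"wy":0,"wz":0.317,"fingers":0}
    - {"x":0,"y":0,"z":0,"wx":0,"wy":0,"wz":0.317,"fingers":0}
    - {"x":0,"y":0,"z":0,"wx":0,"wy":0,"wz":0.317,"fingers":0}
    - {"x":0,"y":0,"z":0,"wx":0,"wy":0,"wz":0.317,"fingers":0}
    - {"x":0,"y":0,"z":0,"wx":0,"wy":0,"wz":0,"fingers":0}
    - {"x":0,"y":0,"z":0,"wx":0,"wy":0,"wz":0,"fingers":0}

```text
clock: 17.55
eef_pos: [0.6057, -0.2711, 0.1614]
orientation: [-179.9, -0.1, 86.6]
wrist_force: [-0.5, -0.4, -5.7]
width: 0.0417
```

Run:
```python
from h import *
for c in("wrist","scene","side"):
  cv2.imwrite(f"pics/{c}5.png",read_camera(c)["img"]);st()
  print([(np.round(d["at"],3).tolist(),round(d["p"],2)) for d in landmark_of("rack_lane_1",c)],[(np.round(d["at"],3).tolist(),round(d["p"],2)) for d in landmark_of("rack",c)])
```

```text
t 17.6 pos [ 0.6059 -0.2713  0.1618] rpy [-1.7991e+02 -5.0000e-02  8.6610e+01] F [-1.57  0.17 -5.78] M [ 0.137  0.049 -0.035] w 0.0416 q [25. 40. -6. 83.  4. 58. 15.]
[([0.505, -0.261, 0.075], 0.9)] [([0.558, -0.264, -0.001], 0.94)]
t 17.75 pos [ 0.6063 -0.2717  0.1624] rpy [-1.7998e+02 -2.0000e-02  8.6530e+01] F [ 1.02  0.81 -5.46] M [0.149 0.016 0.01 ] w 0.0415 q [26. 40. -6. 83.  4. 58. 15.]
[([0.506, -0.258, 0.074], 0.58), ([0.769, -0.152, -0.002], 0.56)] [([0.555, -0.265, 0.002], 0.64)]
t 17.9 pos [ 0.6064 -0.2718  0.1627] rpy [ 1.80e+02 -1.00e-02  8.65e+01] F [-0.72  0.14 -5.98] M [ 0.159 -0.018 -0.021] w 0.0417 q [25. 40. -6. 83.  4. 58. 15.]
[([0.506, -0.266, 0.071], 0.58), ([0.611, -0.273, 0.076], 0.57)] [([0.556, -0.262, 0.001], 0.57)]
```

View pics/wrist5.png

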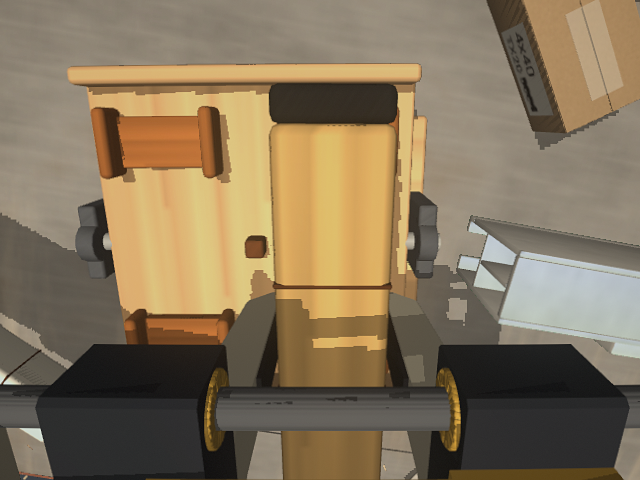

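View pics/scene5.png

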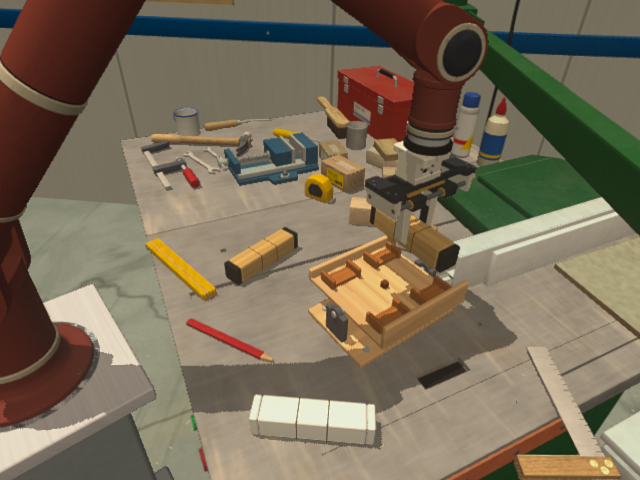

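```bash
python3 - <<'E'
from h import *
r=read_camera("wrist")
P=ray("wrist",[[118,109],[199,109],[120,176],[203,175]],.088,r);print("guides inner",P.round(4).tolist(), P[:2].mean(0),P[2:].mean(0))
P=ray("wrist",[[68,68],[421,65]],.084,r);print("lip outer top",P.round(4).tolist(),P.mean(0));d=P[1]-P[0];print(np.degrees(np.arctan2(d[1],d[0])))
P=ray("wrist",[[69,81],[420,82]],.084,r);print("lip inner top?",P.round(4).tolist())
print("peg top",ray("wrist",[[255,243]],.081,r))
s=observe();print(s["eef_pos"])
E
python3 -c "
import cv2
i=cv2.imread('pics/wrist5.png')[50:330,60:440];cv2.imwrite('pics/z6.png',cv2.resize(i,None,fx=2.1,fy=2.1,interpolation=2))"
```

```text
guides inner [[0.4952, -0.1791, 0.088], [0.54, -0.182, 0.088], [0.489, -0.2156, 0.088], [0.537, -0.218, 0.088]] [ 0.51757346 -0.18055458  0.088     ] [ 0.51298174 -0.21679714  0.088     ]
lip outer top [[0.4697, -0.1556, 0.084], [0.6624, -0.1664, 0.084]] [ 0.56606741 -0.16103241  0.084     ]
-3.210537509529091
lip inner top? [[0.4687, -0.1623, 0.084], [0.6618, -0.1751, 0.084]]
peg top [[ 0.56078755 -0.26219217  0.081     ]]
[ 0.60644541 -0.27173424  0.16269689]
```

View pics/z6.png

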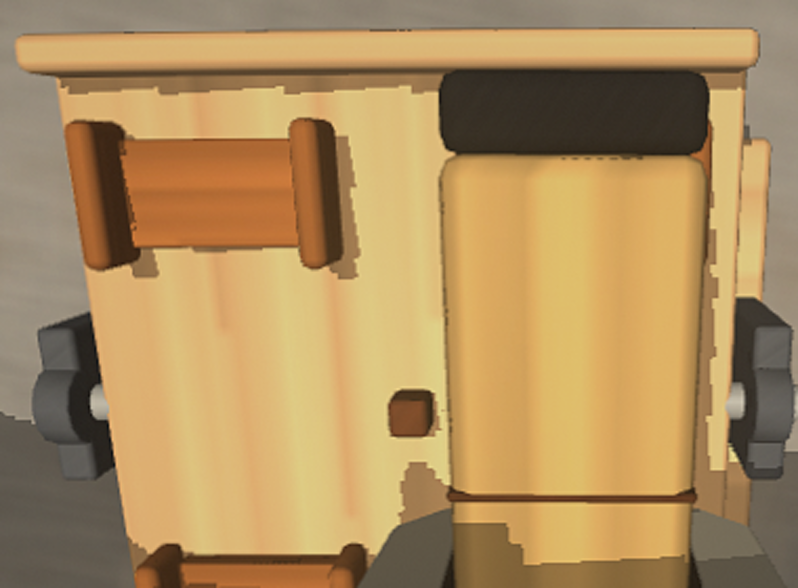

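Run:
```python
import cv2
s=cv2.imread("pics/scene0.png");d=cv2.imread("pics/side0.png")
def c(i,x,y,w=40,h=30): return cv2.resize(i[y-h//2:y+h//2,x-w//2:x+w//2],(400,300),interpolation=2)
import numpy as np
cv2.imwrite("pics/z7.png",np.vstack([np.hstack([c(s,385,330),c(s,465,285)]),np.hstack([c(s,312,270),c(s,388,240)])]))
cv2.imwrite("pics/z8.png",np.vstack([np.hstack([c(d,303,195),c(d,362,203)]),np.hstack([c(d,280,225),c(d,350,230)])]))
```

```text
(no output)
```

View pics/z7.png

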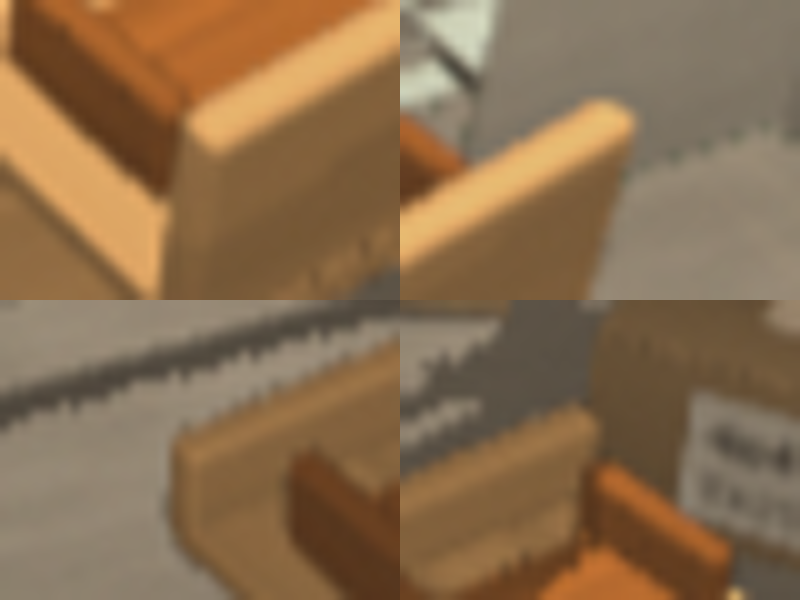

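View pics/z8.png

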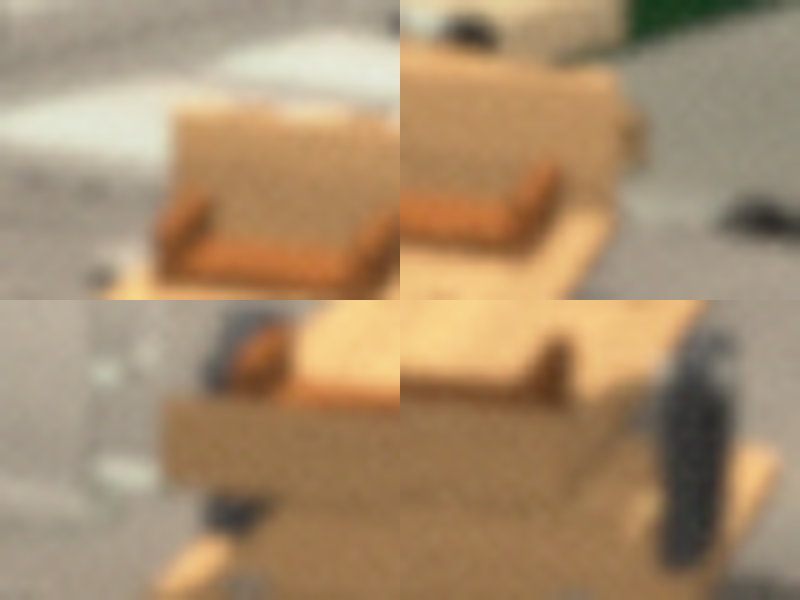

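```bash
cat > fit.py <<'E'
from h import *
from scipy.optimize import least_squares
obs={"scene":[((386.8,330.5),(-.107,.098,.108)),((468.5,282.5),(-.107,-.098,.108)),((311.2,271),(.097,.098,.084)),((309.2,268.5),(.107,.098,.084)),((387.8,238),(.097,-.098,.084)),((386.5,235.5),(.107,-.098,.084))],
"side":[((300.5,191),(-.097,-.098,.108)),((364,195.5),(-.097,.098,.108)),((276.3,220.5),(.107,-.098,.084))],
"wrist":[((68.5,67),(.107,.098,.084)),((421,64.5),(.107,-.098,.084))]}
def run(cams):
    R={c:read_camera(c) for c in cams}
    def f(p):
        a=p[2];o=[]
        for c in cams:
            T=np.linalg.inv(R[c]["cam_to_world"])
            W=np.array([[p[0]+np.cos(a)*m[0]-np.sin(a)*m[1],p[1]+np.sin(a)*m[0]+np.cos(a)*m[1],m[2]] for _,m in obs[c]])
            uv=cv2.projectPoints(W,cv2.Rodrigues(T[:3,:3])[0],T[:3,3],R[c]["camera_matrix"],np.array(R[c]["dist_coeffs"]))[0][:,0]
            o.append((uv-[u for u,_ in obs[c]]).ravel())
        return np.concatenate(o)
    s=least_squares(f,[.556,-.268,1.51],loss="soft_l1");print(cams,s.x[:2].round(4),np.degrees(s.x[2]).round(2),f(s.x).round(1))
if __name__=="__main__":
    run(["scene"]);run(["side"]);run(["wrist"]);run(["scene","side"]);run(["scene","side","wrist"])
E
python3 fit.py
```

```text
['scene'] [ 0.5568 -0.2677] 86.59 [-0.2  0.   1.5  0.1 -0.   0.3 -1.  -0.   1.1 -0.8 -0.9 -0.6]
['side'] [ 0.5547 -0.2625] 87.41 [-0.6 -0.4  0.5  0.5  0.  -0.2]
['wrist'] [ 0.5599 -0.2675] 86.72 [-3.4  0.2  2.6  0. ]
['scene', 'side'] [ 0.5567 -0.2675] 86.68 [-0.2  0.   1.4  0.1 -0.1  0.4 -1.1  0.1  0.9 -0.8 -1.1 -0.6 -0.3 -1.
  0.5  0.1 -0.4 -1.1]
['scene', 'side', 'wrist'] [ 0.5583 -0.2674] 86.58 [ 0.3 -0.5  1.9 -0.3  0.5 -0.1 -0.5 -0.4  1.5 -1.1 -0.5 -0.9 -0.8 -1.
 -0.   0.1 -1.  -1.1 -6.  -0.2  0.1  0.5]
```

Run:
```python
from h import *
s=observe();z=s["eef_pos"][2]+.0295
r=read_camera("wrist")
P=ray("wrist",[[332,286],[333,85],[333,122]],z,r);a=np.radians(s["orientation"][2])
for q in P:
  c=q[:2]-s["eef_pos"][:2];print(c@[np.cos(a),np.sin(a)],c@[np.sin(a),-np.cos(a)])
P=ray("wrist",[[332,294.5]],z,r)
for q in P:
  c=q[:2]-s["eef_pos"][:2];print(c@[np.cos(a),np.sin(a)],c@[np.sin(a),-np.cos(a)])
```

```text
0.02401474251498149 0.0011721693905331122
0.09013561125791403 0.0013715637553227578
0.0792133387207324 0.0013961563641888349
0.020789846824052736 0.001177376269078671
```

Emit:
send_rows:
  commands:
    - {"x":-0.009,"y":0.006,"z":0,"wx":0,"wy":0,"wz":0,"fingers":0}
    - {"x":0,"y":0,"z":0.048,"wx":0,"wy":0,"wz":0,"fingers":0}
    - {"x":0,"y":0,"z":0.048,"wx":0,"wy":0,"wz":0,"fingers":0}
    - {"x":0,"y":0,"z":0.03,"wx":0,"wy":0,"wz":0,"fingers":0}
    - {"x":0,"y":0,"z":0,"wx":0,"wy":0,"wz":0,"fingers":0}

```text
clock: 19.12
eef_pos: [0.6083, -0.2763, 0.0982]
orientation: [-179.8, -0.0, 86.5]
wrist_force: [-0.5, -0.6, -5.4]
width: 0.0416
```

Run:
```python
from h import *
for c in("wrist","scene","side"):
  cv2.imwrite(f"pics/{c}6.png",read_camera(c)["img"])
st()
i=cv2.imread("pics/scene6.png")[170:370,290:490];cv2.imwrite("pics/z9.png",cv2.resize(i,None,fx=3,fy=3,interpolation=2))
```

```text
t 19.275 pos [ 0.6101 -0.2768  0.1008] rpy [1.7987e+02 4.0000e-02 8.6480e+01] F [ 0.3  -1.23 -5.82] M [ 0.156 -0.048  0.034] w 0.0418 q [26. 44. -6. 85.  5. 51. 15.]
```

View pics/wrist6.png

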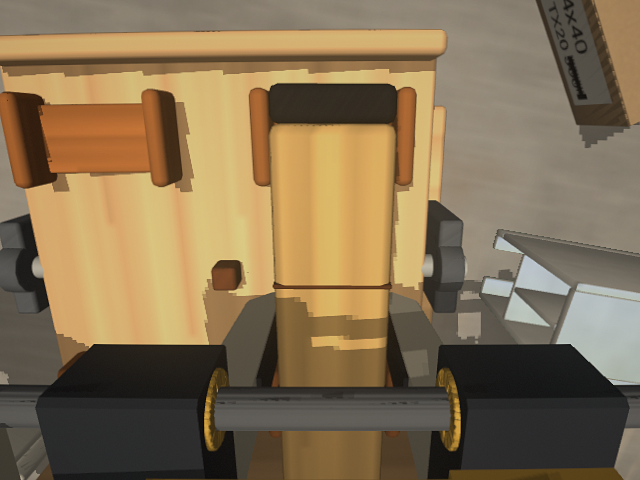

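View pics/z9.png

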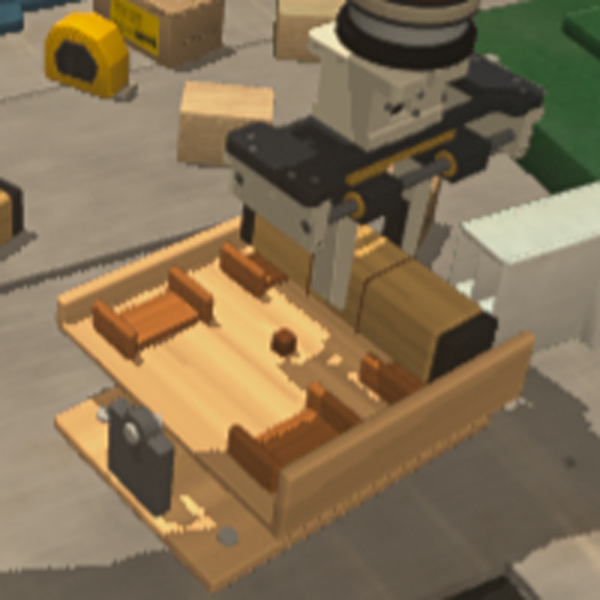

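Emit:
send_rows:
  commands:
    - {"x":0,"y":0,"z":0.016,"wx":0,"wy":0,"wz":0,"fingers":0}
    - {"x":0,"y":0,"z":0.01,"wx":0,"wy":0,"wz":0,"fingers":0}
    - {"x":0,"y":0,"z":0,"wx":0,"wy":0,"wz":0,"fingers":0}
    - {"x":0,"y":0,"z":0,"wx":0,"wy":0,"wz":0,"fingers":0}

```text
clock: 19.77
eef_pos: [0.6094, -0.2766, 0.0877]
orientation: [179.9, 0.0, 86.5]
wrist_force: [-2.2, 0.8, 2.3]
width: 0.0415
```

Run:
```python
from h import *
cv2.imwrite("pics/d7.png",read_camera("side")["img"])
st()
cv2.imwrite("pics/s7.png",read_camera("scene")["img"])
i=cv2.imread("pics/s7.png")[170:370,290:490];cv2.imwrite("pics/z10.png",cv2.resize(i,None,fx=3,fy=3,interpolation=2))
i=cv2.imread("pics/d7.png")[150:270,250:410];cv2.imwrite("pics/z11.png",cv2.resize(i,None,fx=4,fy=4,interpolation=2))
```

```text
t 19.825 pos [ 0.6094 -0.2766  0.0877] rpy [1.7995e+02 3.0000e-02 8.6480e+01] F [-1.86  1.46  2.11] M [ 0.265  0.636 -0.044] w 0.0417 q [26. 45. -5. 86.  5. 50. 15.]
```

View pics/z10.png

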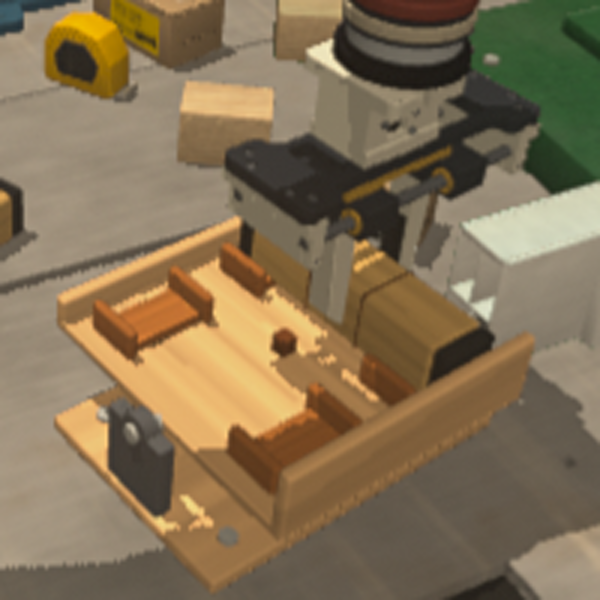

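View pics/z11.png

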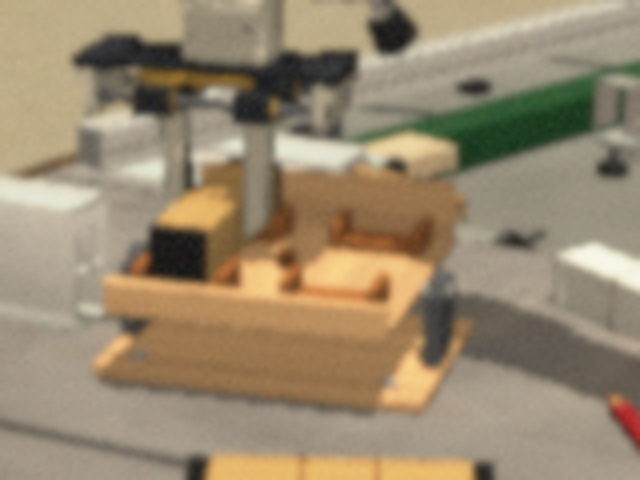

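Emit:
send_rows:
  commands:
    - {"x":-0.003,"y":0,"z":0,"wx":0,"wy":0,"wz":0,"fingers":0}
    - {"x":0,"y":0,"z":0,"wx":0,"wy":0,"wz":0,"fingers":0}

```text
clock: 20.12
eef_pos: [0.6094, -0.2767, 0.0877]
orientation: [180.0, -0.1, 86.5]
wrist_force: [-4.0, 3.1, 4.5]
width: 0.0417
```

Emit:
send_rows:
  commands:
    - {"x":-0.003,"y":0,"z":0,"wx":0,"wy":0,"wz":0,"fingers":0}
    - {"x":0,"y":0,"z":0,"wx":0,"wy":0,"wz":0,"fingers":0}

```text
clock: 20.38
eef_pos: [0.6094, -0.2768, 0.0877]
orientation: [180.0, -0.2, 86.5]
wrist_force: [-3.5, 4.4, 4.7]
width: 0.0418
```

Emit:
send_rows:
  commands:
    - {"x":0,"y":0,"z":0,"wx":0,"wy":0,"wz":0,"fingers":62}
    - {"x":0,"y":0,"z":0,"wx":0,"wy":0,"wz":0,"fingers":62}
    - {"x":0,"y":0,"z":0,"wx":0,"wy":0,"wz":0,"fingers":62}
    - {"x":0,"y":0,"z":-0.03,"wx":0,"wy":0,"wz":0,"fingers":62}
    - {"x":0,"y":0,"z":-0.08,"wx":0,"wy":0,"wz":0,"fingers":62}
    - {"x":0,"y":0,"z":-0.08,"wx":0,"wy":0,"wz":0,"fingers":100}
    - {"x":0,"y":0,"z":0,"wx":0,"wy":0,"wz":0,"fingers":100}

```text
clock: 21.25
eef_pos: [0.6118, -0.2806, 0.1871]
orientation: [179.4, 0.2, 86.5]
wrist_force: [0.2, -0.1, -0.4]
width: 0.0731
```

Run:
```python
from h import *
cv2.imwrite("pics/w8.png",read_camera("wrist")["img"])
s=st()
a=np.radians(s["orientation"][2]);X=np.array([np.cos(a),np.sin(a)]);Y=np.array([np.sin(a),-np.cos(a)])
c=np.array([.464,.0052])-s["eef_pos"][:2];print(c@X/.5,c@Y/.5,"turn",(s["orientation"][2]-190.5)/30)
```

```text
t 21.3 pos [ 0.6101 -0.2799  0.1844] rpy [1.7973e+02 1.0000e-01 8.6490e+01] F [-0.01 -0.66 -0.56] M [ 0.04   0.023 -0.034] w 0.0771 q [26. 39. -6. 80.  4. 61. 16.]
0.5512851608337943 -0.3267016379384878 turn -3.467164418459732
```

View pics/w8.png

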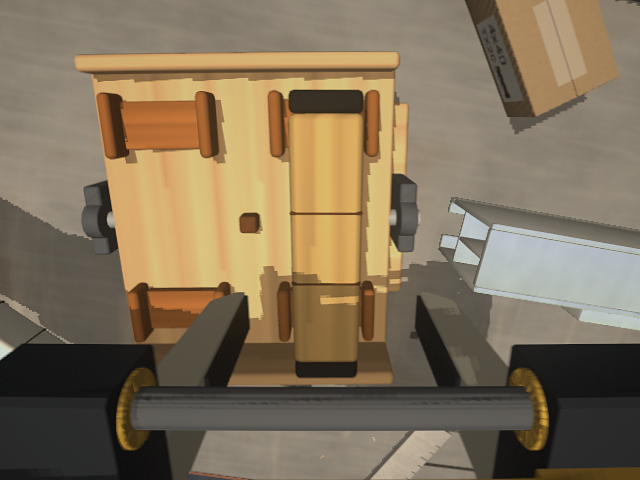

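Emit:
send_rows:
  commands:
    - {"x":0.0787,"y":-0.0467,"z":0,"wx":0,"wy":0,"wz":0,"fingers":100}
    - {"x":0.0787,"y":-0.0467,"z":0,"wx":0,"wy":0,"wz":0,"fingers":100}
    - {"x":0.0787,"y":-0.0467,"z":0,"wx":0,"wy":0,"wz":0,"fingers":100}
    - {"x":0.0787,"y":-0.0467,"z":0,"wx":0,"wy":0,"wz":0,"fingers":100}
    - {"x":0.0787,"y":-0.0467,"z":0,"wx":0,"wy":0,"wz":0,"fingers":100}
    - {"x":0.0787,"y":-0.0467,"z":0,"wx":0,"wy":0,"wz":0,"fingers":100}
    - {"x":0.0787,"y":-0.0467,"z":0,"wx":0,"wy":0,"wz":0,"fingers":100}

```text
clock: 22.18
eef_pos: [0.4611, 0.0068, 0.1809]
orientation: [-179.9, 0.0, 86.5]
wrist_force: [1.2, -0.2, 0.2]
width: 0.0932
```

Emit:
send_rows:
  commands:
    - {"x":0,"y":0,"z":0.0165,"wx":0,"wy":0,"wz":-0.315,"fingers":100}
    - {"x":0,"y":0,"z":0.0165,"wx":0,"wy":0,"wz":-0.315,"fingers":100}
    - {"x":0,"y":0,"z":0.0165,"wx":0,"wy":0,"wz":-0.315,"fingers":100}
    - {"x":0,"y":0,"z":0.0165,"wx":0,"wy":0,"wz":-0.315,"fingers":100}
    - {"x":0,"y":0,"z":0.0165,"wx":0,"wy":0,"wz":-0.315,"fingers":100}
    - {"x":0,"y":0,"z":0.0165,"wx":0,"wy":0,"wz":-0.315,"fingers":100}
    - {"x":0,"y":0,"z":0.0165,"wx":0,"wy":0,"wz":-0.315,"fingers":100}
    - {"x":0,"y":0,"z":0.0165,"wx":0,"wy":0,"wz":-0.315,"fingers":100}
    - {"x":0,"y":0,"z":0.0165,"wx":0,"wy":0,"wz":-0.315,"fingers":100}
    - {"x":0,"y":0,"z":0.0165,"wx":0,"wy":0,"wz":-0.315,"fingers":100}
    - {"x":0,"y":0,"z":0.0165,"wx":0,"wy":0,"wz":-0.315,"fingers":100}
    - {"x":0,"y":0,"z":0,"wx":0,"wy":0,"wz":0,"fingers":100}

```text
clock: 23.68
eef_pos: [0.4615, 0.0053, 0.0898]
orientation: [179.9, -0.2, -169.7]
wrist_force: [-0.3, -0.9, 0.4]
width: 0.0926
```

Run:
```python
from h import *
cv2.imwrite("pics/w9.png",read_camera("wrist")["img"])
s=st()
```

```text
t 23.725 pos [0.4619 0.0054 0.0903] rpy [ 1.7996e+02 -1.1000e-01 -1.6973e+02] F [-0.07 -0.14 -0.3 ] M [ 0.194 -0.077  0.008] w 0.0929 q [ 19.  33. -32. 119.  30.  36.  66.]
```

View pics/w9.png

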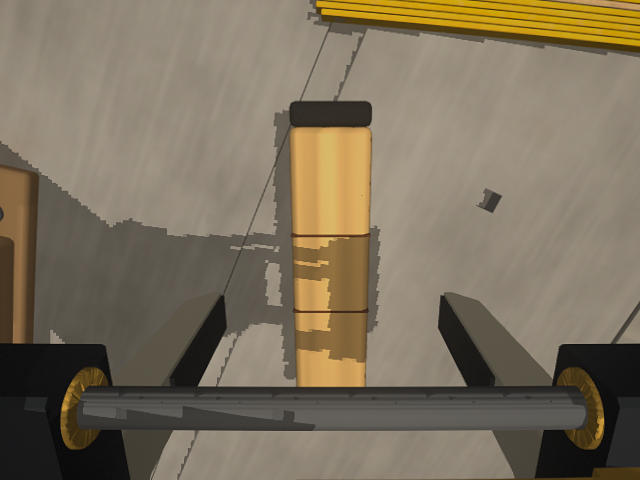

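Emit:
send_rows:
  commands:
    - {"x":0,"y":0,"z":0.08,"wx":0,"wy":0,"wz":0,"fingers":100}
    - {"x":0,"y":0,"z":0.075,"wx":0,"wy":0,"wz":0,"fingers":60}
    - {"x":0,"y":0,"z":0,"wx":0,"wy":0,"wz":0,"fingers":0}
    - {"x":0,"y":0,"z":0,"wx":0,"wy":0,"wz":0,"fingers":0}
    - {"x":0,"y":0,"z":0,"wx":0,"wy":0,"wz":0,"fingers":0}
    - {"x":0,"y":0,"z":0,"wx":0,"wy":0,"wz":0,"fingers":0}
    - {"x":0,"y":0,"z":0,"wx":0,"wy":0,"wz":0,"fingers":0}
    - {"x":0,"y":0,"z":0,"wx":0,"wy":0,"wz":0,"fingers":0}
    - {"x":0,"y":0,"z":0,"wx":0,"wy":0,"wz":0,"fingers":0}

```text
clock: 24.85
eef_pos: [0.4632, 0.0051, 0.0142]
orientation: [-179.9, 0.1, -169.6]
wrist_force: [-0.5, -0.5, 6.8]
width: 0.0418
```

Emit:
send_rows:
  commands:
    - {"x":0,"y":0,"z":-0.08,"wx":0,"wy":0,"wz":0,"fingers":0}
    - {"x":0,"y":0,"z":-0.1,"wx":0,"wy":0,"wz":0,"fingers":0}
    - {"x":0,"y":0,"z":-0.11,"wx":0,"wy":0,"wz":0,"fingers":0}
    - {"x":0,"y":0,"z":0,"wx":0,"wy":0,"wz":0,"fingers":0}

```text
clock: 25.35
eef_pos: [0.4645, 0.0059, 0.161]
orientation: [-180.0, 0.4, -169.6]
wrist_force: [0.9, 0.2, -5.7]
width: 0.0414
```

Run:
```python
from h import *
s=st()
a=np.radians(s["orientation"][2]);X=np.array([np.cos(a),np.sin(a)]);Y=np.array([np.sin(a),-np.cos(a)])
c=np.array([.5056,-.2660])-s["eef_pos"][:2];print(c@X/.5,c@Y/.5,"turn",(s["orientation"][2]%360-86.5)/30)
```

```text
t 25.35 pos [0.4645 0.0059 0.161 ] rpy [-179.95    0.39 -169.6 ] F [ 0.91  0.19 -5.73] M [ 0.064  0.089 -0.009] w 0.0414 q [ 24.  28. -39. 115.  24.  45.  71.]
0.017350892171057786 -0.5497907320321372 turn 3.4633728643252093
```

Emit:
send_rows:
  commands:
    - {"x":0.0024,"y":-0.0915,"z":-0.01,"wx":0,"wy":0,"wz":0,"fingers":0}
    - {"x":0.0024,"y":-0.0915,"z":0,"wx":0,"wy":0,"wz":0,"fingers":0}
    - {"x":0.0024,"y":-0.0915,"z":0,"wx":0,"wy":0,"wz":0,"fingers":0}
    - {"x":0.0024,"y":-0.0915,"z":0,"wx":0,"wy":0,"wz":0,"fingers":0}
    - {"x":0.0024,"y":-0.0915,"z":0,"wx":0,"wy":0,"wz":0,"fingers":0}
    - {"x":0.0024,"y":-0.0915,"z":0,"wx":0,"wy":0,"wz":0,"fingers":0}

```text
clock: 26.1
eef_pos: [0.5029, -0.2668, 0.16]
orientation: [179.8, -0.3, -169.6]
wrist_force: [0.4, 0.4, -4.9]
width: 0.0416
```

Emit:
send_rows:
  commands:
    - {"x":0,"y":0,"z":0,"wx":0,"wy":0,"wz":0.315,"fingers":0}
    - {"x":0,"y":0,"z":0,"wx":0,"wy":0,"wz":0.315,"fingers":0}
    - {"x":0,"y":0,"z":0,"wx":0,"wy":0,"wz":0.315,"fingers":0}
    - {"x":0,"y":0,"z":0,"wx":0,"wy":0,"wz":0.315,"fingers":0}
    - {"x":0,"y":0,"z":0,"wx":0,"wy":0,"wz":0.315,"fingers":0}
    - {"x":0,"y":0,"z":0,"wx":0,"wy":0,"wz":0.315,"fingers":0}
    - {"x":0,"y":0,"z":0,"wx":0,"wy":0,"wz":0.315,"fingers":0}
    - {"x":0,"y":0,"z":0,"wx":0,"wy":0,"wz":0.315,"fingers":0}
    - {"x":0,"y":0,"z":0,"wx":0,"wy":0,"wz":0.315,"fingers":0}
    - {"x":0,"y":0,"z":0,"wx":0,"wy":0,"wz":0.315,"fingers":0}
    - {"x":0,"y":0,"z":0,"wx":0,"wy":0,"wz":0.315,"fingers":0}
    - {"x":0,"y":0,"z":0,"wx":0,"wy":0,"wz":0,"fingers":0}

```text
clock: 27.6
eef_pos: [0.5033, -0.2646, 0.1605]
orientation: [-179.6, -0.1, 86.6]
wrist_force: [0.5, -1.0, -5.2]
width: 0.0417
```

Emit:
send_rows:
  commands:
    - {"x":0,"y":0,"z":0,"wx":0,"wy":0,"wz":0,"fingers":0}
    - {"x":0,"y":0,"z":0,"wx":0,"wy":0,"wz":0,"fingers":0}

```text
clock: 27.85
eef_pos: [0.5049, -0.2656, 0.1627]
orientation: [-179.9, -0.0, 86.6]
wrist_force: [-0.1, -0.4, -5.0]
width: 0.0421
```

Run:
```python
from h import *
for c in("wrist","scene"):
  cv2.imwrite(f"pics/{c}10.png",read_camera(c)["img"]);s=st()
  print([(np.round(d["at"],3).tolist(),round(d["p"],2)) for d in landmark_of("rack_lane_1",c)])
```

```text
t 27.9 pos [ 0.5051 -0.2657  0.163 ] rpy [-1.7995e+02 -2.0000e-02  8.6540e+01] F [ 1.01 -0.07 -5.91] M [ 0.187  0.041 -0.027] w 0.0418 q [31. 32. -9. 99.  6. 50. 16.]
[]
t 28.0 pos [ 0.5052 -0.2658  0.1633] rpy [-1.7999e+02 -1.0000e-02  8.6510e+01] F [ 0.74 -0.57 -5.37] M [ 0.147 -0.029  0.026] w 0.0418 q [31. 32. -9. 99.  6. 50. 16.]
[([0.505, -0.259, 0.073], 0.93)]
```

View pics/wrist10.png

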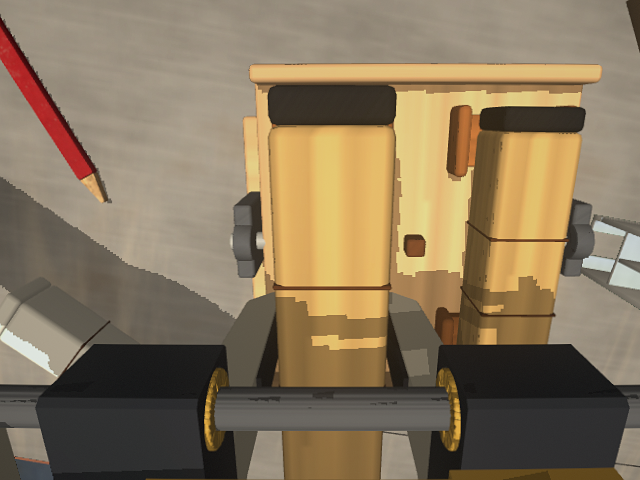

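View pics/scene10.png

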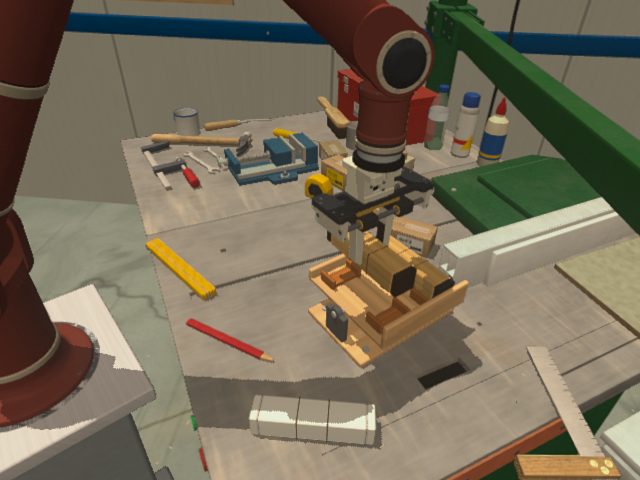

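Emit:
send_rows:
  commands:
    - {"x":-0.0075,"y":-0.001,"z":0,"wx":0,"wy":0,"wz":0,"fingers":0}
    - {"x":0,"y":0,"z":0.05,"wx":0,"wy":0,"wz":0,"fingers":0}
    - {"x":0,"y":0,"z":0.05,"wx":0,"wy":0,"wz":0,"fingers":0}
    - {"x":0,"y":0,"z":0.03,"wx":0,"wy":0,"wz":0,"fingers":0}
    - {"x":0,"y":0,"z":0,"wx":0,"wy":0,"wz":0,"fingers":0}
    - {"x":0,"y":0,"z":0,"wx":0,"wy":0,"wz":0,"fingers":0}

```text
clock: 28.8
eef_pos: [0.5055, -0.2699, 0.0993]
orientation: [179.9, 0.0, 86.5]
wrist_force: [-0.0, -0.0, -5.5]
width: 0.042
```

Run:
```python
from h import *
cv2.imwrite("pics/w11.png",read_camera("wrist")["img"]);s=st()
```

```text
t 28.85 pos [ 0.5056 -0.2699  0.0995] rpy [1.7987e+02 5.0000e-02 8.6490e+01] F [-0.26 -0.66 -5.64] M [ 0.157 -0.005 -0.038] w 0.0415 q [ 31.  37.  -8. 102.   7.  41.  16.]
```

View pics/w11.png

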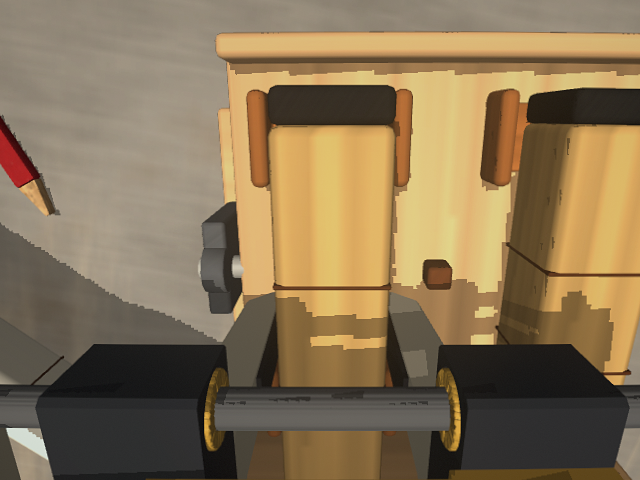

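Emit:
send_rows:
  commands:
    - {"x":0,"y":-0.002,"z":0.014,"wx":0,"wy":0,"wz":0,"fingers":0}
    - {"x":0,"y":0,"z":0.008,"wx":0,"wy":0,"wz":0,"fingers":0}
    - {"x":0,"y":0,"z":0,"wx":0,"wy":0,"wz":0,"fingers":0}
    - {"x":0,"y":0,"z":0,"wx":0,"wy":0,"wz":0,"fingers":0}

```text
clock: 29.35
eef_pos: [0.5036, -0.2698, 0.0882]
orientation: [180.0, 0.0, 86.5]
wrist_force: [-2.6, -0.2, 2.9]
width: 0.0417
```

Emit:
send_rows:
  commands:
    - {"x":-0.004,"y":0,"z":0,"wx":0,"wy":0,"wz":0,"fingers":0}
    - {"x":0,"y":0,"z":0,"wx":0,"wy":0,"wz":0,"fingers":0}

```text
clock: 29.6
eef_pos: [0.5036, -0.27, 0.0881]
orientation: [-180.0, -0.1, 86.5]
wrist_force: [-3.1, 3.2, 5.7]
width: 0.0418
```

Emit:
send_rows:
  commands:
    - {"x":0,"y":0,"z":0,"wx":0,"wy":0,"wz":0,"fingers":62}
    - {"x":0,"y":0,"z":0,"wx":0,"wy":0,"wz":0,"fingers":62}
    - {"x":0,"y":0,"z":0,"wx":0,"wy":0,"wz":0,"fingers":62}
    - {"x":0,"y":0,"z":-0.05,"wx":0,"wy":0,"wz":0,"fingers":62}
    - {"x":0,"y":0,"z":-0.1,"wx":0,"wy":0,"wz":0,"fingers":62}
    - {"x":0,"y":0,"z":-0.1,"wx":0,"wy":0,"wz":0,"fingers":62}
    - {"x":0.05,"y":0,"z":-0.05,"wx":0,"wy":0,"wz":0,"fingers":62}
    - {"x":0.1,"y":0,"z":0,"wx":0,"wy":0,"wz":0,"fingers":62}
    - {"x":0.1,"y":0,"z":0,"wx":0,"wy":0,"wz":0,"fingers":62}

```text
clock: 30.72
eef_pos: [0.5115, -0.1457, 0.2379]
orientation: [179.9, 0.0, 86.4]
wrist_force: [-0.5, -0.6, 0.1]
width: 0.0576
```

Emit:
send_rows:
  commands:
    - {"x":0,"y":0,"z":0,"wx":0,"wy":0,"wz":0,"fingers":62}
    - {"x":0,"y":0,"z":0,"wx":0,"wy":0,"wz":0,"fingers":62}
    - {"x":0,"y":0,"z":0,"wx":0,"wy":0,"wz":0,"fingers":62}
    - {"x":0,"y":0,"z":0,"wx":0,"wy":0,"wz":0,"fingers":62}
    - {"x":0,"y":0,"z":0,"wx":0,"wy":0,"wz":0,"fingers":62}
    - {"x":0,"y":0,"z":0,"wx":0,"wy":0,"wz":0,"fingers":62}
    - {"x":0,"y":0,"z":0,"wx":0,"wy":0,"wz":0,"fingers":62}
    - {"x":0,"y":0,"z":0,"wx":0,"wy":0,"wz":0,"fingers":62}

```text
clock: 31.72
eef_pos: [0.5112, -0.1466, 0.2374]
orientation: [-180.0, -0.0, 86.5]
wrist_force: [0.1, 0.0, 0.1]
width: 0.0574
```

Run:
```python
from h import *
for c in("wrist","scene","side"):
  cv2.imwrite(f"pics/{c}12.png",read_camera(c)["img"])
s=st()
i=cv2.imread("pics/scene12.png")[210:380,290:490];j=cv2.imread("pics/side12.png")[170:340,230:430]
import numpy as np
cv2.imwrite("pics/z12.png",cv2.resize(np.hstack([i,j]),None,fx=2,fy=2,interpolation=2))
```

```text
t 31.875 pos [ 0.5112 -0.1466  0.2374] rpy [-180.     -0.     86.49] F [ 0.19 -0.25  0.69] M [ 0.047 -0.024 -0.002] w 0.0577 q [ 21.  24. -11.  99.   5.  57.   5.]
```

View pics/z12.png

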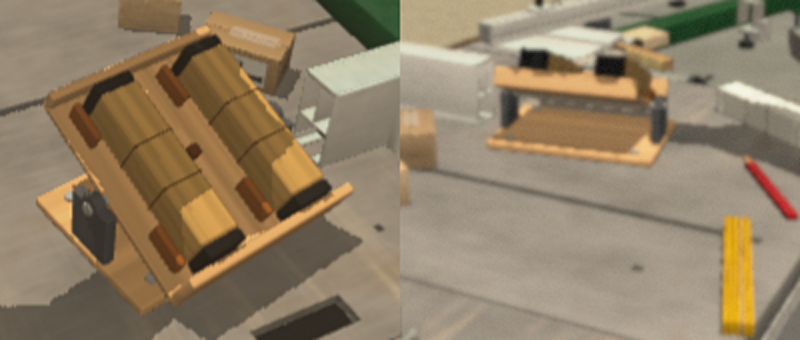

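View pics/wrist12.png

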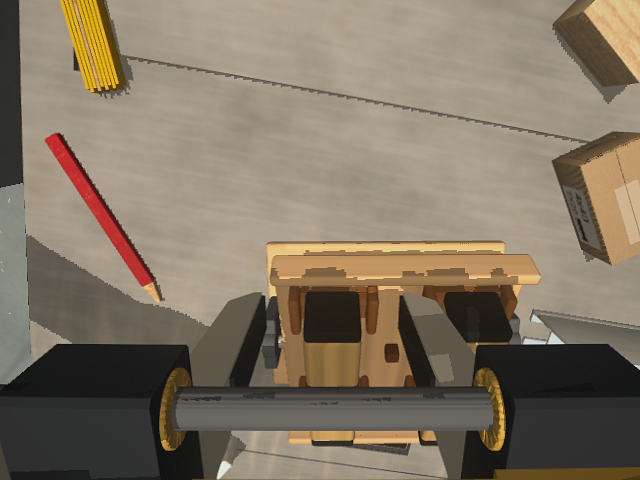

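Run:
```python
from h import *
from scipy.optimize import least_squares
r=read_camera("scene");img=r["img"];cv2.imwrite("pics/s13.png",img)
T=np.linalg.inv(r["cam_to_world"])
def proj(L,t,cx=.5570,cy=-.2673,yaw=np.radians(86.6)):
    L=np.array(L,float);zc=.062; x=L[:,0];z=L[:,2]-zc
    X=np.cos(t)*x-np.sin(t)*z; Z=zc+np.sin(t)*x+np.cos(t)*z   # toe(-x) down
    W=np.c_[cx+np.cos(yaw)*X-np.sin(yaw)*L[:,1],cy+np.sin(yaw)*X+np.cos(yaw)*L[:,1],Z]
    return cv2.projectPoints(W,cv2.Rodrigues(T[:3,:3])[0],T[:3,3],r["camera_matrix"],np.array(r["dist_coeffs"]))[0][:,0]
t=.42
o=cv2.resize(img[200:380,290:490],None,fx=4,fy=4,interpolation=2)
cv2.imwrite("pics/z13.png",o[:600*1])
def line(P,col):
    p=((proj(P,t)-[290,200])*4).astype(int);cv2.polylines(o,[p],True,col,1)
line([(-.107,.098,.108),(-.107,-.098,.108),(-.097,-.098,.108),(-.097,.098,.108)],(255,0,0))
line([(.107,.098,.084),(.107,-.098,.084),(.097,-.098,.084),(.097,.098,.084)],(255,0,0))
for y in (.052,-.052):
    line([(-.097,y+.021,.116),(.083,y+.021,.116),(.083,y-.021,.116),(-.097,y-.021,.116)],(0,255,0))
cv2.imwrite("pics/z14.png",o[:600])
```

```text
(no output)
```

View pics/z13.png

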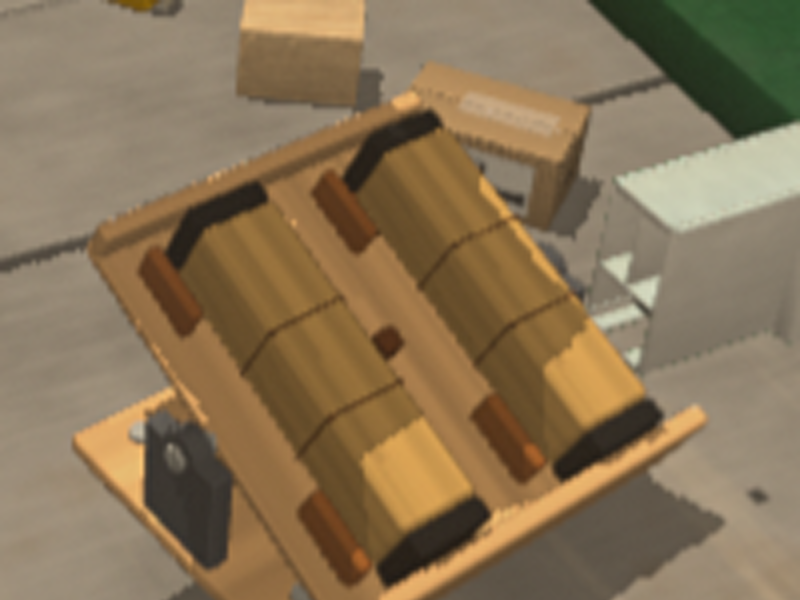

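View pics/z14.png

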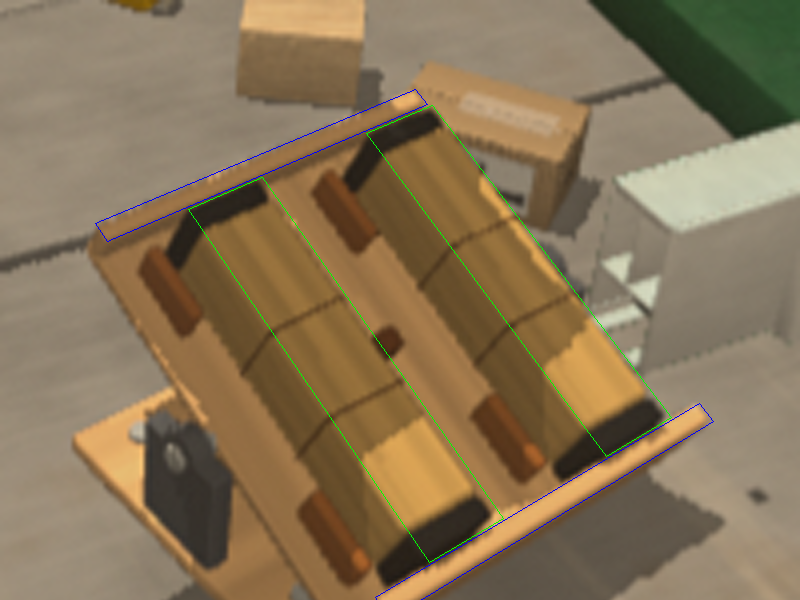

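```bash
cat > fit2.py <<'E'
from h import *
from scipy.optimize import least_squares
r=read_camera("scene");T=np.linalg.inv(r["cam_to_world"])
def proj(L,t,cx,cy,yaw=np.radians(86.6)):
    L=np.array(L,float);zc=.062; x=L[:,0];z=L[:,2]-zc
    X=np.cos(t)*x-np.sin(t)*z; Z=zc+np.sin(t)*x+np.cos(t)*z
    W=np.c_[cx+np.cos(yaw)*X-np.sin(yaw)*L[:,1],cy+np.sin(yaw)*X+np.cos(yaw)*L[:,1],Z]
    return cv2.projectPoints(W,cv2.Rodrigues(T[:3,:3])[0],T[:3,3],r["camera_matrix"],np.array(r["dist_coeffs"]))[0][:,0]
# cradle ref: lip outer right(706,408) toe outer.. ; lines: mid of top-edge pts on top face
ref=np.array([[706,410],[92,238],[408,98]])/4+[290,200]
refL=[(.102,-.098,.084),(.097-.194-.000,.098,.106),(.102,-.098,.084)]
def top(uvA,uvB,y):
    uv=np.array([uvA,uvB])/4+[290,200]
    def f(p): return (proj([(p[0]+.022,p[1],.116),(p[0]-.022,p[1],.116)],p[2],.557,-.2675)-uv).ravel()
    s=least_squares(f,[-.005,y,.42]);print("lane x of bar mid mm",s.x*[1000,1000,1],s.fun.round(1))
# right end of the dark lines on the top face = far (lane -y) top edge
top((342,298),(403,380),.031)   # bar in lane 1: upper, lower line
top((518,218),(577,297),-.073)
E
python3 fit2.py
```

```text
lane x of bar mid mm [-7.05003587 33.12054284  0.38179977] [ 0.1  0.1 -0.1 -0.1]
lane x of bar mid mm [ -6.47009641 -72.47476956   0.44378492] [ 0.2  0.2 -0.2 -0.2]
```

Run:
```python
from h import *
s=st();print(sign_off())
```

```text
t 31.975 pos [ 0.5112 -0.1466  0.2374] rpy [-180.     0.    86.5] F [ 0.46  0.2  -0.04] M [ 0.    -0.029 -0.04 ] w 0.0579 q [ 21.  24. -11.  99.   5.  57.   5.]
the job is handed in; nothing more can be done
None
```

Both bars are in the rack, one per lane, each with its heavy end at the toe board. The cradle swung down by itself and was still down when I handed in at about 32 s.

**Finding the heavy ends:** I lifted both bars by the middle before laying either. The wrist moment changed by about +0.15 N m in each case, so the heavy end of both pointed toward +x. I set each bar back down and re-gripped it half a turn round. Over the rack the moment again put the heavy end on the toe side for both bars.

**Last checks:**
- **Tilt:** the last scene picture matches the rack drawn at 0.42 rad. Fitting each bar's dark lines separately gave 0.38 and 0.44 rad, which I put down to measuring error.
- **Contact with the toe board:** the bars' middles measured 7.0 and 6.5 mm toward the toe board, and full contact is 7 mm. The second bar laid went in lane 1 and measured full contact. The other, in lane 2, is at or within about 1 mm of it.
- **Arm:** it was clear of everything, and the wrist force was near zero.
- **Loose things:** I did not touch any of them or the white look-alike, and they looked unmoved in the pictures.

**Disagreement:** the three cameras differed by up to 5 mm in either direction on where the rack's centre is. I used a compromise and checked against the guides in the wrist picture before lowering each bar. Both bars touched lightly as they seated, with about 4 N sideways.

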